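# Closing down a candlelit banquet table

## Robot

A 6-joint arm with a two-finger parallel gripper is mounted at the origin on the work surface. World frame = base frame: x ahead of the robot, y to its left, z up, the work surface at z = 0. Lengths are in mm, angles in rad, forces in N, time in s.
With the tool pointing down it reaches from about 350 to 775 mm from the base axis. Payload 7.3 kg.
Tool frame: the origin (TCP) lies at the very end of the fingers, on their centre line; the grasp point (between the pads) lies 19 mm behind it; z points along the fingers, y is the line along which they close (so a half turn about z gives the same grasp; the last joint's range is limited). The gripper opens to 92 mm and grips with 3 to 60 N. Pads are 19 mm wide; open, the fingers measure 130 mm over their backs; the gripper's body (75 mm by 190 mm) begins 47 mm behind the grasp point.
Start: joints at [-0.146, 0.342, 1.524, -0, 1.275, -0.146], TCP at [525.019, 0.019, 226.741] pointing down, gripper open.
Joint ranges: [-2.53, 2.53], [-0.77, 2.02], [0.04, 2.7], [-1, 4.14], [0.28, 2.66], [-3.11, 3.11]. Speed limits (rad/s): [2.57, 2.57, 3.14, 3.14, 3.14, 3.14].

## Interface

Orientations are given as [roll, pitch, yaw] about the fixed x, y, z axes, in that order (R = Rz(yaw) Ry(pitch) Rx(roll)).
In Python, from plant import get_obs, optics, ticket, finder gives the robot as it stands.
- The arm moves only by the tool send_rows, never from a script. Its arguments are lists of equal length, an entry for each row: "offset": the shift along the tool's x, y, z scaled (see below), a list of three; "delta_rot": the turn, a rotation vector about the tool's x, y, z scaled (see below), a list of three. In form: {"offset": [[dx, dy, dz], ...], "delta_rot": [[rx, ry, rz], ...]}. A call has 1 to 8 rows; each row is the pose to reach, as a shift and turn from the pose commanded when the call began, along the tool's axes at that moment, turning the shorter way round; what a row does not reach only later rows make up. The controller multiplies each number of a shift by 120 mm and each number of a turn by 360 degrees. A row lasts 1/8 s, in which the tool goes at most 62.5 mm and 10.7 degrees, less where a joint would pass 70% of its speed; a pose out of reach is approached as far as the arm can. A call with a number of a shift or a turn outside -1 to 1 is refused whole. A call with a gripper value outside its range is refused whole. "grip" is the opening, from 0 (shut) to 1 (fully open), set as the call begins (left out, the last holds). The fingers move at their own pace and stop on an object; the grip force is fixed at half the most. Time passes only in rows, so rows that repeat a pose let the fingers close. It gives the time, the measured TCP pose, the force, the opening and the grip force at its end, in the units of the state.
- get_obs(): the state, without advancing time (a new reading comes with each control period).
- optics.capture(name): name is "scene" or "side" or "wrist"; returns the picture (420x560x3 uint8, red, green, blue); there is no depth.
- optics.get_calibration(name): a dict with "fx", "fy", "cx", "cy" (pixels), "world_from_camera" (4x4, takes a point from camera to world coordinates). Camera axes: x right, y down, z forward; pixel columns grow to the right and rows downward; lengths in mm; the calibration is good to about 2 mm. A picture is of the moment at which its call begins: read the wrist's pose just before it. get_calibration takes no time and is no camera call; for the wrist camera it gives the pose at the moment of the call.
- ticket.close_job(): hands the job in; it is judged then, once.
Trained networks look in the newest picture that a camera, given by its name, has taken for a name from the list of things; names that differ only in an ending like _2 or _b are one class to them, and where a whole thing is asked for, a point or a joint stands for the part that bears it (a point fixed in the world has none). Each returns a list of dicts, best first, with "confidence" (0 to 1); they miss things now and then, are a little off and sometimes report something else, mostly with a low value. They report only what shows in the picture. A call takes as long as a camera call. They do not tell look-alikes from the thing itself.
- finder.boxes_of(target, camera): "box" ([left, top, right, bottom] in pixels, round what is visible of it).
- finder.silhouettes(target, camera): "region" (420x560 bool, what is visible of it) and "box" ([left, top, right, bottom] in pixels, round what is visible of it).
- finder.pinpoint(target, camera): "uv" ([column, row] in pixels: a listed point, or the origin of a listed thing).
The state is a dict: "time": time; "joint_positions": joint angles; "dq": joint speeds; "tau": joint torques, N m; "tool_pos": TCP position; "tcp_rot": TCP orientation; "contact_force": force on the tool from outside, world axes, zero at the start; "moment": the same for the moment, N m; "grip_width": finger opening in mm; "finger_force": force on a finger pad.
Only numpy, scipy, OpenCV 4.12 (cv2) and the standard library are available. Lean on these libraries where they do the work, as an engineer would, in place of code of your own. Each camera call takes 0.05 s, during which the arm holds its last target. There are 200 camera calls.

## Task

The dinner is over, so close down this end of the banquet table: put a wooden lid on every candle jar so that it sits level with its plug fully in the mouth, and slide both blue dishes along the table, without lifting them, so that they stand side by side on the grey clearing mat. Only when all that is done, turn the dimmer knob of the garland lights anticlockwise all the way to its off stop. Leave the pumpkins, pillar candles, favour box and shaker where they are; lids left over stay on the table.

Things in the scene. Friction and masses are not known exactly. Their poses are not given: they have to be found in the camera images.
- jar1: candle jar: round open sage-green glass jar, outer diameter 68, inner diameter 60, 70 tall, ivory wax inside ending 25 below the rim; may be absent (then None). Origin: centre of its underside, z up
- jar2: candle jar: round open sage-green glass jar, outer diameter 68, inner diameter 60, 70 tall, ivory wax inside ending 25 below the rim; may be absent (then None). Origin: centre of its underside, z up
- jar3: candle jar: round open sage-green glass jar, outer diameter 68, inner diameter 60, 70 tall, ivory wax inside ending 25 below the rim; may be absent (then None). Origin: centre of its underside, z up
- lid1: candle lid, fits any jar: wooden disc 72 across and 6 thick, under it a cork plug 50 across and 5 deep that drops loosely into a jar's mouth, on top an upright brass knob 20 across and 24 tall; 35 tall in all. Origin: centre of the plug's underside, z up: knob from 11 to 35 above it. Seated on a jar, its origin is 65 above the jar's
- lid2: candle lid, fits any jar: wooden disc 72 across and 6 thick, under it a cork plug 50 across and 5 deep that drops loosely into a jar's mouth, on top an upright brass knob 20 across and 24 tall; 35 tall in all. Origin: centre of the plug's underside, z up: knob from 11 to 35 above it. Seated on a jar, its origin is 65 above the jar's
- lid3: candle lid, fits any jar: wooden disc 72 across and 6 thick, under it a cork plug 50 across and 5 deep that drops loosely into a jar's mouth, on top an upright brass knob 20 across and 24 tall; 35 tall in all. Origin: centre of the plug's underside, z up: knob from 11 to 35 above it. Seated on a jar, its origin is 65 above the jar's
- dish1: blue round dessert dish, 110 across at the rim, 100 at the foot, 22 tall, wall 4, floor 5 thick (a hollow 92 wide at the floor; closed fingers fit inside). Origin: centre of its underside, z up
- dish2: blue round dessert dish, 110 across at the rim, 100 at the foot, 22 tall, wall 4, floor 5 thick (a hollow 92 wide at the floor; closed fingers fit inside). Origin: centre of its underside, z up
- mat: dark grey flat rectangular clearing mat fixed to the table, 150 along its x by 270 along its y, 1 thick (nothing catches on it): room for both dishes side by side along y. Origin: centre of its underside
- dimmer_box: grey dimmer box fixed to the table, 96 (x) by 86 (y) by 30 tall, with a black rotary knob in the middle of its top. A red tick at the -x side of the knob marks off; white ticks mark brighter settings. Origin: centre of its underside, x and y along its sides
- dimmer (a joint): turn of the dimmer knob in rad, clockwise from above positive: 0 is off, the anticlockwise end stop (white pointer on the knob at the red tick, towards the box's -x); 4.7 is full brightness. Direction of the knob's bar = the box's yaw minus this value
- dimmer_grip (a point): point on the knob's axis at gripping height, 67 above the table: the knob's upright bar is 44 long, 14 thick and stands from 44 to 74 above the table; it turns with the knob (its x axis lies along the bar, the pointer is at the -x end)
- pumpkin_big: white decorative pumpkin, 84 across, 55 tall; leave alone. Origin: centre of underside
- pumpkin_small: white decorative pumpkin, 60 across, 39 tall; leave alone. Origin: centre of underside
- candle_tall: ivory pillar candle, 60 across, 140 tall; leave alone. Origin: centre of underside
- candle_short: ivory pillar candle, 60 across, 100 tall; leave alone. Origin: centre of underside
- favour_box: white favour box with an orange bow, 75 square, 45 tall; leave alone. Origin: centre of underside
- shaker: white shaker with steel top, 40 across, 80 tall; leave alone. Origin: centre of underside
There are look-alikes about, which are no part of the job. What is shaped like the jar1 but purple is not meant.

How it is judged:
By the outcome, as a careful person would: the job done as asked, in the order asked, and still so for the second after the job is handed in, with the robot touching nothing.
Of jar1, jar2, jar3 only 2 to 3 are there at a start; the rules pass over those that are not, and their reading is None.
At some moment in a run one of dish1, dish2, jar1, jar2, jar3 may be knocked a few centimetres aside while the robot is not near it.
It also fails if it takes over 210 s, if anything falls off the work surface, if the arm or the gripper's body presses on something with over 40 N, if the wrist force passes 120 N, or if a joint passes its speed limit or range.

## Working session

There is one attempt and no reset: what is moved stays moved. The work goes in short steps, Python scripts to look and compute and a tool call to move; the robot and the scene stay as the last step left them, time stands still between calls to the robot, and variables do not carry over. Pictures are saved under pics/ and viewed, at most 14 in all, crops included, and the job is handed in when it is done.

Besides the shell and the picture viewer there is one more tool, called after "Request:" as a command line: name --argument value ..., lists and objects as JSON in quotes. send_rows: Moves the arm, as the interface text tells. Its arguments: {"type":"object","properties":{"offset":{"type":"array"},"delta_rot":{"type":"array"},"grip":{"type":"number"}},"required":["offset","delta_rot"]}

```bash
ls; mkdir -p pics; python3 - <<'E'
from plant import get_obs, optics
import cv2
o=get_obs(); print(o)
for n in ("scene","side","wrist"):
    cv2.imwrite(f"pics/{n}0.png",optics.capture(n)[:,:,::-1])
    c=optics.get_calibration(n); print(n,c)
E
```

```text
pics
{'time': 0.0, 'joint_positions': array([-1.46006062e-01,  3.42707911e-01,  1.52504581e+00, -2.74559446e-05,
        1.27535710e+00, -1.46000310e-01]), 'dq': array([ 6.65417763e-04,  7.12754683e-04, -7.07952020e-04, -9.27073895e-04,
       -8.10383035e-05, -3.11415586e-04]), 'tau': array([ 7.61924657e-04, -4.31245601e+01, -2.44219762e+01,  7.17750052e-02,
        5.59406646e-02, -1.04314388e-04]), 'tool_pos': array([5.24590754e+02, 7.08117339e-02, 2.26042587e+02]), 'tcp_rot': array([-3.14008682e+00, -1.94891743e-04,  1.57079844e+00]), 'contact_force': array([ 0.34983636, -0.03002627,  0.16818475]), 'moment': array([ 0.00224346,  0.02278501, -0.04163039]), 'finger_force': 0.0, 'grip_width': 91.9323578631881}
scene {'fx': 494.59154527224615, 'fy': 494.59154527224615, 'cx': 277.5436995703713, 'cy': 209.00989487393392, 'world_from_camera': array([[-4.40284295e-01,  5.83014277e-01, -6.82820688e-01,
         1.59842857e+03],
       [ 8.97794543e-01,  2.76802076e-01, -3.42557394e-01,
         5.47408291e+02],
       [-1.07096670e-02, -7.63855329e-01, -6.45298644e-01,
         1.09032832
[... 336 characters left out ...]
2493019e-01,  6.70759381e-01,
        -1.02393550e+03],
       [-1.59299884e-02, -7.22855204e-01, -6.90815887e-01,
         1.10675667e+03],
       [ 0.00000000e+00,  0.00000000e+00,  0.00000000e+00,
         1.00000000e+00]])}
wrist {'fx': 343.20938551138926, 'fy': 343.20938551138926, 'cx': 277.16337122010447, 'cy': 208.0775721374851, 'world_from_camera': array([[ 9.99999878e-01,  4.93724134e-04, -3.17115997e-05,
         5.24395560e+02],
       [ 4.61037896e-04, -9.53212943e-01, -3.02299310e-01,
         8.26862432e+01],
       [-1.79480372e-04,  3.02299258e-01, -9.53213054e-01,
         3.85501923e+02],
       [ 0.00000000e+00,  0.00000000e+00,  0.00000000e+00,
         1.00000000e+00]])}
```

View pics/scene0.png

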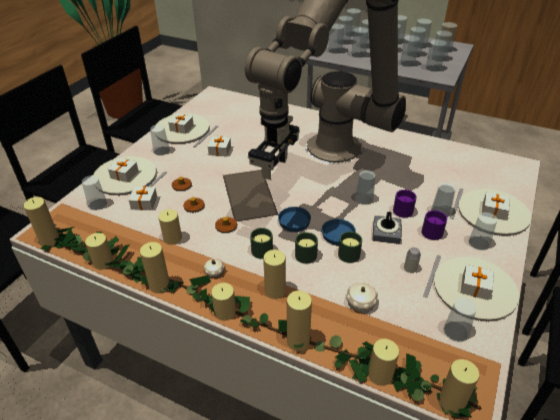

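View pics/side0.png

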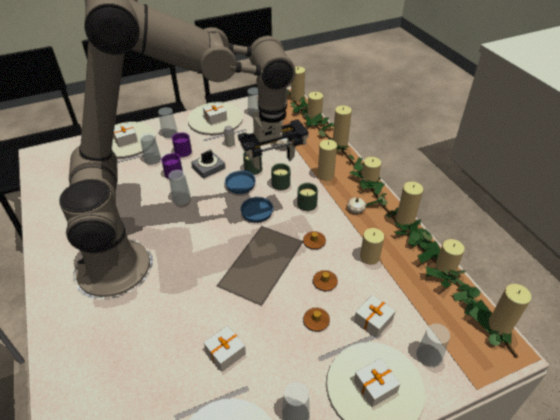

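The scene picture shows the three sage-green jars at (262,243), (307,247) and (350,247), and the purple look-alikes at (404,204) and (434,225). The lids are at (181,184), (194,205) and (227,225), the dishes at (294,219) and (339,232), the mat at (249,194) and the dimmer at (387,229). The clear glasses are no part of the job. The side view agrees, with the third jar at (252,160), partly behind the gripper.

```bash
cat > h.py <<'E'
import numpy as np, cv2
from plant import get_obs, optics, finder
def ray(cam,uv):
    c=optics.get_calibration(cam); T=c["world_from_camera"]
    d=T[:3,:3]@np.array([(uv[0]-c["cx"])/c["fx"],(uv[1]-c["cy"])/c["fy"],1.])
    return T[:3,3],d/np.linalg.norm(d)
def tri(rays):
    A=[np.eye(3)-np.outer(d,d) for _,d in rays]
    p=np.linalg.solve(sum(A),sum(a@o for a,(o,_) in zip(A,rays)))
    return p,max(np.linalg.norm(a@(p-o)) for a,(o,_) in zip(A,rays))
def plane(cam,uv,z):
    o,d=ray(cam,uv); return o+d*(z-o[2])/d[2]
def proj(cam,p):
    c=optics.get_calibration(cam); q=np.linalg.inv(c["world_from_camera"])@np.append(p,1)
    return np.array([c["fx"]*q[0]/q[2]+c["cx"],c["fy"]*q[1]/q[2]+c["cy"]])
def pts(name,cam): return [(np.array(r["uv"]),r["confidence"]) for r in finder.pinpoint(name,cam) if r["confidence"]>.3]
E
python3 - <<'E'
from h import *
np.set_printoptions(precision=1,suppress=True)
for c in ("scene","side"): optics.capture(c)
for n in ("jar1","lid1","dish1","mat","dimmer_box","dimmer_grip","shaker","pumpkin_big","pumpkin_small"):
    P={c:pts(n,c) for c in ("scene","side")}
    print(n,len(P["scene"]),len(P["side"]))
    for u,cf in P["scene"]:
        best=[(tri([ray("scene",u),ray("side",v)])) +(v,) for v,_ in P["side"]]
        b=min(best,key=lambda t:t[1]) if best else None
        print("  ",u,round(cf,2),b and (b[0],round(b[1],1),b[2]),"z0:",plane("scene",u,0)[:2])
    for v,cf in P["side"]: print("   side",v,round(cf,2),plane("side",v,0)[:2])
E
```

```text
jar1 5 4
   [262.6 249.8] 0.9 (array([648.2,  16.9,   7.6]), np.float64(0.2), array([306.7, 202.1])) z0: [641.4  13.2]
   [346.4 251.8] 0.87 (array([539. , 251.8,   1.8]), np.float64(0.2), array([251.8, 171.1])) z0: [537.5 251.3]
   [433.6 233.3] 0.84 (array([280.5, 461.6, -68.4]), np.float64(16.8), array([175.2, 173.6])) z0: [338.2 474.8]
   [303.4 255.6] 0.73 (array([609.2, 144.2,   7.3]), np.float64(7.0), array([279.4, 181.6])) z0: [609.7 138. ]
   [404.4 214.7] 0.55 (array([279.4, 364.8,  -8.1]), np.float64(0.4), array([175.2, 173.6])) z0: [288.6 366.3]
   side [251.8 171.1] 0.72 [539.6 254.1]
   side [279.4 181.6] 0.69 [608.9 159.3]
   side [175.2 173.6] 0.65 [278.4 354.2]
   side [306.7 202.1] 0.59 [652.   23.9]
lid1 3 3
   [194.9 207.7] 0.82 (array([ 559.2, -287.5,    2.1]), np.float64(3.5), array([323. , 277.3])) z0: [ 560.3 -291.1]
   [180.3 184.3] 0.68 (array([ 481.1, -399.3,   12.9]), np.float64(4.1), array([315.9, 314.6])) z0: [ 471.4 -412.9]
   [385.7 230.6] 0.42 (array([548.8, 161.4, -55.2]), np.float64(232.0), array([313.6, 238.6])) z0: [391.8 332.6]
   side [323.  277
[... 660 characters left out ...]
), np.float64(3.6), array([207.1, 166.7])) z0: [402.9 338.9]
   side [207.1 166.7] 0.9 [397.  345.2]
dimmer_grip 1 1
   [144.1 200.7] 0.51 (array([ 542. , -183.7,  276.5]), np.float64(274.6), array([205.7, 153.9])) z0: [ 604.7 -473.4]
   side [205.7 153.9] 0.61 [414.7 422.2]
shaker 0 1
   side [232.8 145.7] 0.46 [526.8 429.5]
pumpkin_big 1 1
   [363.1 301.1] 0.88 (array([700.3, 360. ,   0.4]), np.float64(0.0), array([280.7, 144.5])) z0: [700. 360.]
   side [280.7 144.5] 0.41 [700.5 360.6]
pumpkin_small 1 2
   [214.2 270.5] 0.66 (array([780.9, -72.9,   3.6]), np.float64(3.4), array([353.3, 208.5])) z0: [781. -77.]
   side [353.3 208.5] 0.8 [780.9 -67. ]
   side [322.5 173.2] 0.7 [770.2 138.9]
```

View pics/wrist0.png

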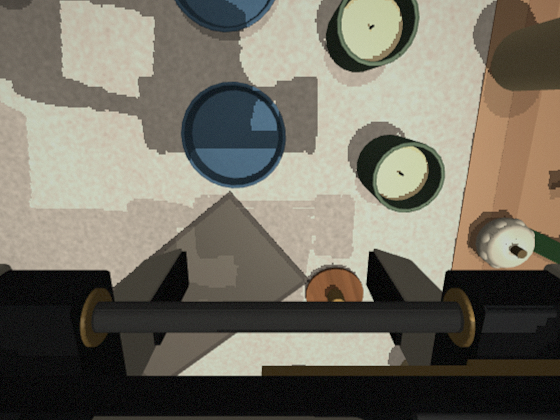

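The wrist picture shows a dish at (233,135), jar rims at (400,172) and (372,28), a lid at (333,287) and a corner of the mat at (230,192). Next I measure the mat corners and refine the positions.

```bash
python3 - <<'E'
from h import *
np.set_printoptions(precision=1,suppress=True)
for c in ("side","scene","wrist"): optics.capture(c)
for cam in ("side","scene"):
    for r in finder.silhouettes("mat",cam)[:1]:
        m=r["region"].astype(np.uint8); cs=max(cv2.findContours(m,0,1)[0],key=cv2.contourArea)
        W=np.array([plane(cam,p[0],1)[:2] for p in cs],np.float32)
        h=cv2.convexHull(W); R=cv2.minAreaRect(h)
        print(cam,"mat",round(r["confidence"],2),R, cv2.boxPoints(R).tolist())
for n in ("dish1","jar1","lid1"):
    for r in finder.pinpoint(n,"wrist"): print(n,np.array(r["uv"]),round(r["confidence"],2),plane("wrist",r["uv"],0)[:2])
    for r in finder.silhouettes(n,"wrist"):
        cs=max(cv2.findContours(r["region"].astype(np.uint8),0,1)[0],key=cv2.contourArea)
        W=np.array([plane("wrist",p[0],{"d":22,"j":70,"l":11}[n[0]])[:2] for p in cs],np.float32)
        print("   sil",round(r["confidence"],2),r["box"],cv2.minEnclosingCircle(W))
for cam in ("side","scene"):
  for n,z in (("dish1",22),("lid1",9)):
    for r in finder.silhouettes(n,cam):
        cs=max(cv2.findContours(r["region"].astype(np.uint8),0,1)[0],key=cv2.contourArea)
        W=np.array([plane(cam,p[0],z)[:2] for p in cs],np.float32)
        print(cam,n,round(r["confidence"],2),r["box"],cv2.minEnclosingCircle(W))
E
```

```text
side mat 0.62 ((413.2320251464844, -159.38848876953125), (269.76641845703125, 152.6748504638672), 40.01436233520508) [[260.84381103515625, -187.65008544921875], [359.0106201171875, -304.5812072753906], [565.6202392578125, -131.12689208984375], [467.45343017578125, -14.195770263671875]]
scene mat 0.93 ((414.8063049316406, -161.83587646484375), (276.606201171875, 152.20657348632812), 39.429710388183594) [[259.64483642578125, -190.89398193359375], [356.31597900390625, -308.458984375], [569.9677734375, -132.77777099609375], [473.296630859375, -15.2127685546875]]
dish1 [234.1 135.9] 0.97 [477.3  43.9]
   sil 0.93 [172.0, 0.7, 272.5, 33.5] ((474.3205871582031, 170.20140075683594), 46.6511116027832)
   sil 0.62 [178.7, 82.7, 288.7, 190.7] ((478.5802917480469, 45.13974380493164), 55.64631271362305)
jar1 [388.1 165.7] 0.72 [651.   10.7]
jar1 [360.1  36.9] 0.69 [609.4 143.2]
   sil 0.97 [325.8, 0.0, 419.3, 71.3] ((603.047119140625, 138.3585968017578), 39.49454879760742)
   sil 0.71 [357.7, 136.1, 443.3, 212.5] ((638.6085815429688, 16.229154586791992), 42.733219146728516)
lid1 [335.2 293.3] 0.7
[... 683 characters left out ...]
.7] ((471.9271545410156, -403.6031494140625), 36.46365737915039)
scene dish1 0.67 [276.3, 207.1, 312.4, 233.9] ((490.52642822265625, 50.219966888427734), 62.682167053222656)
scene dish1 0.58 [323.6, 222.3, 353.6, 248.2] ((486.7231140136719, 199.68618774414062), 62.19010543823242)
scene lid1 0.75 [184.7, 199.7, 207.2, 210.2] ((558.440673828125, -296.92041015625), 36.26100540161133)
scene lid1 0.61 [172.7, 179.4, 194.6, 188.9] ((474.90606689453125, -404.8544006347656), 40.603233337402344)
scene lid1 0.51 [214.5, 214.4, 237.0, 234.2] ((597.73388671875, -147.34268188476562), 37.333595275878906)
scene lid1 0.27 [382.1, 213.7, 391.9, 230.1] ((350.93408203125, 325.3909606933594), 43.68131637573242)
```

Mat centre is about (414,-160) with its long axis at 40°. I set the dish targets at (461,-120) and (367,-200). I move above the near dish with the fingers partly closed and look again there.

Request:
send_rows --offset '[[0.19, -0.19, 0], [0.375, -0.384, 0], [0.375, -0.384, 0], [0.375, -0.384, 0], [0.375, -0.384, 0]]' --delta_rot '[[0, 0, 0], [0, 0, 0], [0, 0, 0], [0, 0, 0], [0, 0, 0]]' --grip 0.1

```text
time: 2.52
tool_pos: [479.6, 44.5, 226.7]
tcp_rot: [3.141, 0.0, 1.57]
contact_force: [0.8, -0.4, -0.1]
grip_width: 46.3
finger_force: 0.0
```

```bash
cat >> h.py <<'E'
def sil(n,cam,z,rmax=200):
    out=[]
    for r in finder.silhouettes(n,cam):
        cs=max(cv2.findContours(r["region"].astype(np.uint8),0,1)[0],key=cv2.contourArea)
        W=np.array([plane(cam,p[0],z)[:2] for p in cs],np.float32)
        c,R=cv2.minEnclosingCircle(W); out.append((np.round(c,1),round(R,1),round(r["confidence"],2),np.round(r["box"])))
    return out
E
python3 - <<'E'
from h import *
np.set_printoptions(precision=1,suppress=True)
o=get_obs(); print(o["time"],o["tool_pos"],o["tcp_rot"],o["grip_width"])
cv2.imwrite("pics/wrist1.png",optics.capture("wrist")[:,:,::-1])
for n,z in (("dish1",22),("jar1",70)):
    for r in finder.pinpoint(n,"wrist"): print(n,np.array(r["uv"]),round(r["confidence"],2),plane("wrist",r["uv"],0)[:2])
    for s in sil(n,"wrist",z): print("  ",s)
E
```

```text
2.525 [479.6  44.5 226.7] [3.1 0.  1.6] 46.28067298643499
dish1 [276.  174.1] 0.8 [477.9  45.5]
dish1 [271.4  23.4] 0.76 [473.5 199.9]
   (array([475. , 197.7]), 55.2, 0.88, array([213.,   0., 332.,  82.]))
   (array([478.3,  44.9]), 54.8, 0.56, array([222., 126., 327., 225.]))
jar1 [398.4  85. ] 0.74 [607.5 141.6]
jar1 [423.7 206. ] 0.73 [651.6   7.4]
jar1 [523.4 265.3] 0.37 [785.9 -70.1]
   (array([598.4, 144. ]), 42.2, 0.58, array([366.,  36., 466., 118.]))
   (array([635.5,  21.9]), 49.2, 0.56, array([394., 176., 482., 254.]))
```

View pics/wrist1.png

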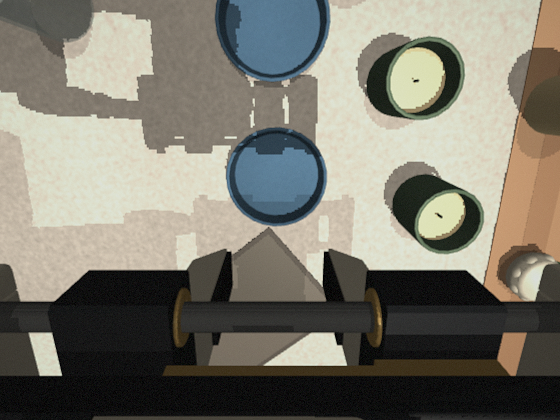

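The wrist picture shows both dishes, at (276,174) and (272,22). They measure (478,45) and (475,198), and the mat corner points at the first one. I go down into the first dish.

Request:
send_rows --offset '[[0, 0, 0.5], [0, 0, 1.0], [0, 0, 1.0]]' --delta_rot '[[0, 0, 0], [0, 0, 0], [0, 0, 0]]' --grip 0.1

```text
time: 3.15
tool_pos: [476.0, 45.1, 103.6]
tcp_rot: [-3.132, -0.001, 1.571]
contact_force: [0.9, -0.4, 0.4]
grip_width: 9.3
finger_force: 0.0
```

Request:
send_rows --offset '[[0, 0, 0.35], [0, 0, 0.65], [0, 0, 0.8], [0, 0, 0.8]]' --delta_rot '[[0, 0, 0], [0, 0, 0], [0, 0, 0], [0, 0, 0]]'

```text
time: 3.65
tool_pos: [480.1, 44.9, 11.8]
tcp_rot: [3.141, 0.0, 1.571]
contact_force: [-0.1, 0.2, 0.6]
grip_width: 9.4
finger_force: 0.0
```

Request:
send_rows --offset '[[0, 0, 0], [0, 0, 0], [0, 0, 0], [0, 0, 0]]' --delta_rot '[[0, 0, 0], [0, 0, 0], [0, 0, 0], [0, 0, 0]]' --grip 0.52

```text
time: 4.15
tool_pos: [479.1, 45.0, 11.1]
tcp_rot: [3.141, 0.0, 1.571]
contact_force: [0.2, 0.3, -0.5]
grip_width: 44.1
finger_force: 0.0
```

Request:
send_rows --offset '[[-0.06, -0.03, 0], [-0.14, -0.06, 0], [-0.23, -0.1, 0], [-0.32, -0.14, 0], [-0.42, -0.185, 0], [-0.52, -0.23, 0], [-0.62, -0.275, 0], [-0.7, -0.31, 0]]' --delta_rot '[[0, 0, 0], [0, 0, 0], [0, 0, 0], [0, 0, 0], [0, 0, 0], [0, 0, 0], [0, 0, 0], [0, 0, 0]]'

```text
time: 5.15
tool_pos: [441.3, -39.8, 10.7]
tcp_rot: [-3.142, -0.0, 1.57]
contact_force: [0.9, 1.4, 0.7]
grip_width: 47.8
finger_force: 0.9
```

Request:
send_rows --offset '[[-0.09, -0.04, 0], [-0.18, -0.08, 0], [-0.27, -0.12, 0], [-0.36, -0.16, 0], [-0.45, -0.2, 0], [-0.54, -0.24, 0], [-0.62, -0.275, 0], [-0.7, -0.31, 0]]' --delta_rot '[[0, 0, 0], [0, 0, 0], [0, 0, 0], [0, 0, 0], [0, 0, 0], [0, 0, 0], [0, 0, 0], [0, 0, 0]]'

```text
time: 6.15
tool_pos: [404.2, -123.6, 10.7]
tcp_rot: [-3.142, -0.0, 1.571]
contact_force: [1.5, 1.7, 0.8]
grip_width: 47.9
finger_force: 0.9
```

Request:
send_rows --offset '[[-0.11, -0.05, 0], [-0.22, -0.1, 0], [-0.33, -0.15, 0], [-0.44, -0.2, 0], [-0.54, -0.24, 0], [-0.62, -0.275, 0], [-0.67, -0.3, 0], [-0.7, -0.31, 0]]' --delta_rot '[[0, 0, 0], [0, 0, 0], [0, 0, 0], [0, 0, 0], [0, 0, 0], [0, 0, 0], [0, 0, 0], [0, 0, 0]]'

```text
time: 7.15
tool_pos: [367.1, -207.2, 10.7]
tcp_rot: [-3.141, -0.0, 1.571]
contact_force: [-0.1, 1.5, 0.8]
grip_width: 47.9
finger_force: 1.0
```

Request:
send_rows --offset '[[0, 0, 0], [0, 0, 0]]' --delta_rot '[[0, 0, 0], [0, 0, 0]]' --grip 0.3

```text
time: 7.4
tool_pos: [367.4, -206.9, 10.7]
tcp_rot: [3.142, 0.0, 1.571]
contact_force: [-0.1, -0.8, 0.1]
grip_width: 32.4
finger_force: 0.0
```

```bash
python3 - <<'E'
from h import *
np.set_printoptions(precision=1,suppress=True)
o=get_obs(); print(o["time"],o["tool_pos"],o["tcp_rot"],o["grip_width"])
for c in ("wrist","scene","side"):
    optics.capture(c)
    for n,z in (("dish1",22),):
        for r in finder.pinpoint(n,c): print(c,n,np.array(r["uv"]),round(r["confidence"],2),plane(c,r["uv"],0)[:2])
        for s in sil(n,c,z): print("  ",s)
E
```

```text
7.4 [ 367.4 -206.9   10.7] [3.1 0.  1.6] 32.400812255606944
wrist dish1 [272.3 220.9] 0.92 [ 364.6 -185.2]
   (array([ 366.6, -184.2]), 55.1, 0.85, array([158., 113., 396., 334.]))
scene dish1 [249.4 187.3] 0.59 [ 379.3 -176.5]
scene dish1 [340.1 236.4] 0.58 [480.8 209.3]
scene dish1 [265.7 245.6] 0.32 [620.6  13.4]
   (array([483.5, 204.9]), 62.8, 0.97, array([320., 220., 353., 248.]))
   (array([ 377.9, -175.7]), 63.8, 0.64, array([234., 174., 266., 193.]))
   (array([367. , 331.7]), 40.6, 0.51, array([379., 215., 395., 230.]))
   (array([ 610.8, -136.8]), 36.2, 0.4, array([213., 217., 236., 235.]))
side dish1 [240.5 184.6] 0.66 [476.4 200.1]
side dish1 [313.6 317.3] 0.64 [ 473.2 -394. ]
side dish1 [326.1 277.8] 0.24 [ 565.2 -288.5]
   (array([ 738.4, -246.4]), 73.7, 0.51, array([361., 230., 384., 263.]))
```

The dish lags the fingers by 22 mm, so the fingertips are thinner than I assumed. I push it 16 mm further, then lift and go to the second dish.

Request:
send_rows --offset '[[0, 0, 0], [0, 0, 0], [-0.05, 0, 0], [-0.1, 0, 0], [-0.135, 0, 0], [-0.135, 0, 0]]' --delta_rot '[[0, 0, 0], [0, 0, 0], [0, 0, 0], [0, 0, 0], [0, 0, 0], [0, 0, 0]]' --grip 0.52

```text
time: 8.6
tool_pos: [367.5, -223.8, 10.8]
tcp_rot: [3.141, 0.001, 1.57]
contact_force: [-0.3, -0.3, 2.0]
grip_width: 47.7
finger_force: 1.8
```

Request:
send_rows --offset '[[0.1, 0, 0], [0.1, 0, -0.3], [0.1, 0, -0.8], [0.1, 0, -1.0], [0.6, 0.3, -1.0], [1.0, 0.6, -1.0], [1.0, 0.9, -1.0], [1.0, 0.9, -1.0]]' --delta_rot '[[0, 0, 0], [0, 0, 0], [0, 0, 0], [0, 0, 0], [0, 0, 0], [0, 0, 0], [0, 0, 0], [0, 0, 0]]' --grip 0.3

```text
time: 9.6
tool_pos: [477.0, -101.7, 130.5]
tcp_rot: [3.14, 0.0, 1.574]
contact_force: [0.2, 0.2, -0.5]
grip_width: 27.5
finger_force: 0.0
```

Request:
send_rows --offset '[[0.5, 0, -0.5], [1.0, 0, -0.8], [1.0, 0, -0.8], [1.0, 0, -0.8]]' --delta_rot '[[0, 0, 0], [0, 0, 0], [0, 0, 0], [0, 0, 0]]'

```text
time: 10.1
tool_pos: [474.8, 17.9, 227.6]
tcp_rot: [3.14, 0.0, 1.573]
contact_force: [-0.6, -0.7, 0.3]
grip_width: 27.7
finger_force: 0.0
```

```bash
python3 - <<'E'
from h import *
np.set_printoptions(precision=1,suppress=True)
o=get_obs(); print(o["time"],o["tool_pos"],o["tcp_rot"],o["grip_width"])
for c in ("wrist","scene","side"):
    im=optics.capture(c)
    if c!="wrist": cv2.imwrite(f"pics/{c}2.png",im[:,:,::-1])
    for n,z in (("dish1",22),):
        for r in finder.pinpoint(n,c): print(c,n,np.array(r["uv"]),round(r["confidence"],2),plane(c,r["uv"],0)[:2])
        for s in sil(n,c,z): print("  ",s)
E
```

```text
10.1 [474.8  17.9 227.6] [3.1 0.  1.6] 27.67259185789001
   (array([475.1, 184.5]), 52.7, 0.72, array([223.,   0., 336.,  51.]))
scene dish1 [246.1 185.3] 0.71 [ 374.  -193.1]
scene dish1 [341. 234.] 0.62 [469.  207.9]
   (array([486.7, 201.4]), 61.9, 0.82, array([323., 221., 357., 248.]))
   (array([ 376. , -190.9]), 62.4, 0.64, array([231., 171., 260., 193.]))
side dish1 [241.5 186. ] 0.88 [477.1 191.6]
side dish1 [250.9 276.2] 0.56 [ 366.6 -195.8]
   (array([475.3, 192.9]), 62.3, 0.84, array([226., 170., 258., 194.]))
   (array([ 363.7, -204. ]), 60.8, 0.62, array([233., 257., 265., 293.]))
```

The first dish stands at about (367,-199), as planned. On to the second.

Request:
send_rows --offset '[[0.5, 0, 0], [1.0, 0, 0], [1.0, 0, 0], [1.0, 0, 0]]' --delta_rot '[[0, 0, 0], [0, 0, 0], [0, 0, 0], [0, 0, 0]]'

```text
time: 11.05
tool_pos: [475.3, 136.5, 226.4]
tcp_rot: [-3.141, 0.001, 1.571]
contact_force: [-0.4, -1.0, 0.9]
grip_width: 27.4
finger_force: 0.0
```

Request:
send_rows --offset '[[0.25, 0, 0], [0.5, 0, 0], [0.5, 0, 0], [0.5, 0, 0]]' --delta_rot '[[0, 0, 0], [0, 0, 0], [0, 0, 0], [0, 0, 0]]'

```text
time: 11.55
tool_pos: [475.6, 195.3, 226.6]
tcp_rot: [-3.141, 0.001, 1.569]
contact_force: [-0.5, -0.8, 0.9]
grip_width: 28.0
finger_force: 0.0
```

```bash
python3 - <<'E'
from h import *
np.set_printoptions(precision=1,suppress=True)
o=get_obs(); print(o["time"],o["tool_pos"],o["tcp_rot"],o["grip_width"])
c="wrist"; cv2.imwrite("pics/wrist3.png",optics.capture(c)[:,:,::-1])
for n,z in (("dish1",22),("jar1",70),("dimmer_box",30),("dimmer_grip",67),("shaker",80)):
        for r in finder.pinpoint(n,c): print(c,n,np.array(r["uv"]),round(r["confidence"],2),plane(c,r["uv"],67 if "grip" in n else 0)[:2])
        for s in sil(n,c,z): print("  ",s)
E
```

```text
11.55 [475.6 195.3 226.6] [-3.1  0.   1.6] 27.958579189308743
wrist dish1 [276.6 172.1] 0.66 [474.8 198.6]
   (array([475.3, 198.4]), 55.3, 0.81, array([224., 127., 326., 224.]))
wrist jar1 [72.  18.4] 0.92 [269.8 355.9]
wrist jar1 [341.6 118.8] 0.79 [545.8 258. ]
wrist jar1 [388.4 218.4] 0.61 [608.  142.8]
   (array([543.4, 262.1]), 37.2, 0.93, array([312.,  80., 395., 158.]))
   (array([290.8, 340.8]), 45.6, 0.62, array([  0.,   1., 113.,  55.]))
   (array([597.3, 152.5]), 47.1, 0.57, array([362., 189., 446., 270.]))
wrist dimmer_box [203.5  38.5] 0.72 [400.3 337.9]
   (array([400.7, 334.8]), 62.8, 0.68, array([138.,   0., 260.,  96.]))
   (array([551.9, 261.2]), 41.9, 0.18, array([312.,  80., 393., 158.]))
wrist dimmer_grip [184.3  27.2] 0.74 [397.7 336.5]
   (array([400.2, 331.2]), 25.8, 0.82, array([155.,   1., 219.,  60.]))
```

View pics/wrist3.png

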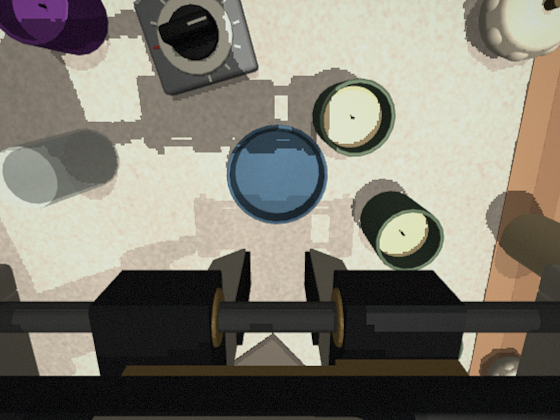

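The wrist picture shows the second dish at (277,173), jar 3 at (353,117), jar 2 at (400,230) and the dimmer knob at (188,32), next to a purple look-alike at (60,15). I slide the second dish.

Request:
send_rows --offset '[[-0.11, 0, 0.5], [-0.11, 0, 1.0], [-0.11, 0, 1.0]]' --delta_rot '[[0, 0, 0], [0, 0, 0], [0, 0, 0]]'

```text
time: 12.48
tool_pos: [472.4, 182.9, 103.5]
tcp_rot: [-3.132, 0.002, 1.571]
contact_force: [0.4, 0.4, 1.3]
grip_width: 27.2
finger_force: 0.0
```

Request:
send_rows --offset '[[0, 0, 0.35], [0, 0, 0.65], [0, 0, 0.8], [0, 0, 0.8]]' --delta_rot '[[0, 0, 0], [0, 0, 0], [0, 0, 0], [0, 0, 0]]'

```text
time: 12.98
tool_pos: [476.4, 184.0, 11.9]
tcp_rot: [3.141, -0.0, 1.571]
contact_force: [0.8, 0.0, -0.4]
grip_width: 27.4
finger_force: 0.0
```

Request:
send_rows --offset '[[0, 0, 0], [0, 0, 0], [0, 0, 0]]' --delta_rot '[[0, 0, 0], [0, 0, 0], [0, 0, 0]]' --grip 0.52

```text
time: 13.35
tool_pos: [475.9, 183.8, 11.6]
tcp_rot: [3.14, -0.0, 1.571]
contact_force: [0.9, -0.7, 0.1]
grip_width: 47.1
finger_force: 0.0
```

Request:
send_rows --offset '[[-0.06, 0, 0], [-0.16, 0, 0], [-0.28, -0.01, 0], [-0.4, -0.02, 0], [-0.53, -0.02, 0], [-0.66, -0.03, 0], [-0.79, -0.04, 0], [-0.91, -0.04, 0]]' --delta_rot '[[0, 0, 0], [0, 0, 0], [0, 0, 0], [0, 0, 0], [0, 0, 0], [0, 0, 0], [0, 0, 0], [0, 0, 0]]'

```text
time: 14.35
tool_pos: [470.4, 73.4, 10.8]
tcp_rot: [-3.141, -0.0, 1.571]
contact_force: [0.3, 2.6, 2.6]
grip_width: 47.8
finger_force: 1.8
```

Request:
send_rows --offset '[[-0.12, 0, 0], [-0.24, -0.01, 0], [-0.36, -0.02, 0], [-0.48, -0.02, 0], [-0.59, -0.02, 0], [-0.7, -0.03, 0], [-0.81, -0.04, 0], [-0.91, -0.04, 0]]' --delta_rot '[[0, 0, 0], [0, 0, 0], [0, 0, 0], [0, 0, 0], [0, 0, 0], [0, 0, 0], [0, 0, 0], [0, 0, 0]]'

```text
time: 15.35
tool_pos: [465.5, -35.6, 10.7]
tcp_rot: [-3.141, -0.0, 1.571]
contact_force: [0.3, 3.0, 3.1]
grip_width: 47.6
finger_force: 2.1
```

Request:
send_rows --offset '[[-0.12, 0, 0], [-0.24, -0.01, 0], [-0.36, -0.02, 0], [-0.48, -0.02, 0], [-0.6, -0.02, 0], [-0.71, -0.03, 0], [-0.8, -0.04, 0], [-0.8, -0.04, 0]]' --delta_rot '[[0, 0, 0], [0, 0, 0], [0, 0, 0], [0, 0, 0], [0, 0, 0], [0, 0, 0], [0, 0, 0], [0, 0, 0]]'

```text
time: 16.35
tool_pos: [460.8, -131.8, 10.6]
tcp_rot: [-3.142, 0.0, 1.57]
contact_force: [-1.4, -0.5, 1.1]
grip_width: 47.5
finger_force: 0.3
```

```bash
python3 - <<'E'
from h import *
np.set_printoptions(precision=1,suppress=True)
o=get_obs(); print(o["time"],o["tool_pos"],o["tcp_rot"],o["grip_width"])
for c in ("wrist",):
    im=optics.capture(c)
    for n,z in (("dish1",22),):
        for r in finder.pinpoint(n,c): print(c,n,np.array(r["uv"]),round(r["confidence"],2),plane(c,r["uv"],0)[:2])
        for s in sil(n,c,z): print("  ",s)
E
```

```text
16.35 [ 460.8 -131.8   10.6] [-3.1  0.   1.6] 47.47951255878495
wrist dish1 [277.8 219.7] 0.96 [ 460.7 -108.6]
   (array([ 338.6, -175.2]), 14.0, 0.86, array([ 29., 334.,  60., 377.]))
   (array([ 461. , -107.8]), 55.2, 0.76, array([160., 114., 399., 336.]))
```

Request:
send_rows --offset '[[-0.05, 0, 0], [-0.1, 0, 0], [-0.1, 0, 0]]' --delta_rot '[[0, 0, 0], [0, 0, 0], [0, 0, 0]]'

```text
time: 16.88
tool_pos: [461.0, -143.3, 10.7]
tcp_rot: [3.141, 0.0, 1.57]
contact_force: [-0.7, 0.3, -0.2]
grip_width: 47.7
finger_force: 0.1
```

Request:
send_rows --offset '[[0.1, 0, 0], [0.1, 0, -0.3], [0.1, 0.0, -0.8], [0.1, 0.4, -1.0], [0, 0.8, -1.0], [-0.5, 0.95, -1.0], [-0.5, 0.95, -1.0]]' --delta_rot '[[0, 0, 0], [0, 0, 0], [0, 0, 0], [0, 0, 0], [0, 0, 0], [0, 0, 0], [0, 0, 0]]' --grip 0.5

```text
time: 17.75
tool_pos: [575.8, -205.2, 130.1]
tcp_rot: [3.141, 0.001, 1.568]
contact_force: [-0.7, 0.5, 0.8]
grip_width: 45.6
finger_force: 0.0
```

Request:
send_rows --offset '[[0, 0.15, -0.4], [0, 0.2, -0.8], [0, 0.2, -0.8], [0, 0.2, -0.8]]' --delta_rot '[[0, 0, 0], [0, 0, 0], [0, 0, 0], [0, 0, 0]]'

```text
time: 18.25
tool_pos: [598.2, -201.5, 226.0]
tcp_rot: [-3.14, -0.001, 1.571]
contact_force: [-0.3, -0.6, -0.9]
grip_width: 46.0
finger_force: 0.0
```

```bash
python3 - <<'E'
from h import *
np.set_printoptions(precision=1,suppress=True)
o=get_obs(); print(o["time"],o["tool_pos"],o["tcp_rot"],o["grip_width"])
for c in ("wrist","scene","side"):
    im=optics.capture(c)
    cv2.imwrite(f"pics/{c}4.png",im[:,:,::-1])
    for n,z in (("dish1",22),("lid1",9),("jar1",70)):
        for r in finder.pinpoint(n,c): print(c,n,np.array(r["uv"]),round(r["confidence"],2),plane(c,r["uv"],0)[:2])
        for s in sil(n,c,z): print("  ",s)
E
```

```text
18.25 [ 598.2 -201.5  226. ] [-3.1 -0.   1.6] 45.983839928832275
wrist dish1 [150.5 101.3] 0.69 [ 461.6 -121.1]
wrist dish1 [ 68.6 174.8] 0.63 [ 359.2 -201.3]
   (array([ 461.3, -121. ]), 54.8, 0.64, array([ 88.,  41., 195., 157.]))
   (array([ 369.1, -199.3]), 57.8, 0.57, array([ 11., 125., 120., 225.]))
wrist lid1 [376.6 234.3] 0.68 [ 717.4 -274.3]
wrist lid1 [242.7 255. ] 0.65 [ 555.3 -301.9]
   (array([ 595.3, -149.9]), 36.5, 0.74, array([243.,  99., 307., 164.]))
scene dish1 [246.5 183.2] 0.9 [ 362.3 -197.8]
scene dish1 [252.1 205.8] 0.89 [ 466.9 -118.1]
   (array([ 472.8, -114. ]), 62.0, 0.88, array([238., 193., 267., 220.]))
   (array([ 378.2, -192.2]), 65.6, 0.71, array([227., 173., 264., 194.]))
scene lid1 [223.  225.4] 0.6 [ 596.8 -156.8]
scene lid1 [180.8 187.2] 0.57 [ 485.  -401.3]
scene lid1 [194.7 210.1] 0.56 [ 571.3 -284.6]
   (array([ 556.1, -298.5]), 38.9, 0.74, array([184., 198., 204., 211.]))
   (array([ 599.1, -144.4]), 36.2, 0.58, array([214., 218., 235., 234.]))
   (array([ 472. , -406.3]), 44.9, 0.57, array([171., 175., 194., 189.]))
scene jar1 [433.3 233.7] 0.
[... 1180 characters left out ...]
04.7]), 37.4, 0.83, array([303., 306., 326., 330.]))
   (array([ 554.1, -298.7]), 36.9, 0.6, array([315., 266., 336., 292.]))
side jar1 [181.9 149.8] 0.97 [337.7 484.8]
side jar1 [306.4 202.9] 0.89 [649.3  20.7]
side jar1 [279.4 180.2] 0.87 [612.  166.3]
side jar1 [249.6 168.9] 0.78 [536.7 269.3]
side jar1 [173.2 174.8] 0.55 [270.  350.5]
   (array([535.9, 223.1]), 71.8, 0.72, array([245., 149., 264., 178.]))
   (array([339.2, 426.7]), 74.1, 0.71, array([171., 130., 194., 154.]))
   (array([616.8, -27.3]), 54.3, 0.57, array([296., 188., 314., 210.]))
   (array([591.8, 109.8]), 66.7, 0.57, array([272., 161., 292., 186.]))
   (array([256.3, 323. ]), 70.2, 0.57, array([160., 155., 183., 180.]))
```

View pics/wrist4.png

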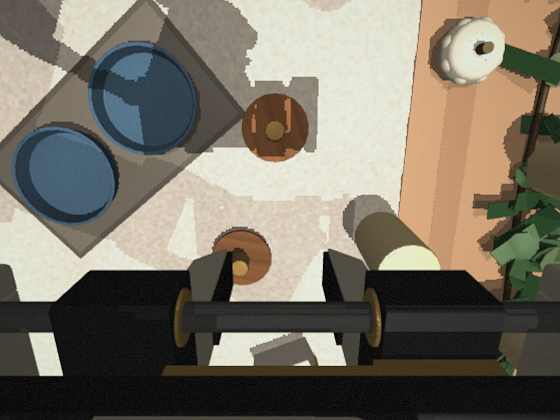

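Both dishes are fully on the mat, at about (143,97) and (65,175) in the wrist picture. The lid at (275,127) measures (596,-148) with its knob centred at (275,130), and the second lid is at (242,258). I grasp the first lid.

Request:
send_rows --offset '[[0.25, -0.016, 0.3], [0.442, -0.016, 0.7], [0.442, -0.016, 1.0], [0.442, -0.016, 1.0]]' --delta_rot '[[0, 0, 0], [0, 0, 0], [0, 0, 0], [0, 0, 0]]'

```text
time: 19.8
tool_pos: [595.3, -148.8, 104.2]
tcp_rot: [-3.136, -0.002, 1.571]
contact_force: [0.3, 0.3, 0.8]
grip_width: 45.7
finger_force: 0.0
```

Request:
send_rows --offset '[[0, 0, 0.3], [0, 0, 0.6], [0, 0, 0.765], [0, 0, 0.765], [0, 0, 0.765]]' --delta_rot '[[0, 0, 0], [0, 0, 0], [0, 0, 0], [0, 0, 0], [0, 0, 0]]'

```text
time: 20.42
tool_pos: [598.4, -150.5, 17.1]
tcp_rot: [3.138, 0.001, 1.57]
contact_force: [-0.2, 0.1, 0.7]
grip_width: 45.7
finger_force: 0.0
```

Request:
send_rows --offset '[[0, 0, 0], [0, 0, 0], [0, 0, 0], [0, 0, 0]]' --delta_rot '[[0, 0, 0], [0, 0, 0], [0, 0, 0], [0, 0, 0]]' --grip 0

```text
time: 20.92
tool_pos: [597.1, -149.8, 15.3]
tcp_rot: [3.141, 0.0, 1.571]
contact_force: [-0.6, 0.1, 2.4]
grip_width: 19.3
finger_force: 30.0
```

Request:
send_rows --offset '[[0, 0, -0.2], [0, 0, -0.6], [0.1, 0.1, -1.0], [0.4, 0.25, -1.0], [0.7, 0.36, -1.0], [0.7, 0.36, -1.0]]' --delta_rot '[[0, 0, 0], [0, 0, 0], [0, 0, 0], [0, 0, 0], [0, 0, 0], [0, 0, 0]]'

```text
time: 21.68
tool_pos: [640.6, -63.0, 134.6]
tcp_rot: [-3.141, -0.001, 1.574]
contact_force: [-1.0, -0.8, -0.2]
grip_width: 19.2
finger_force: 30.0
```

Request:
send_rows --offset '[[0, 0, -0.4], [0, 0, -0.7], [0, 0, -0.7], [0, 0, -0.7], [0, 0, -0.7]]' --delta_rot '[[0, 0, 0], [0, 0, 0], [0, 0, 0], [0, 0, 0], [0, 0, 0]]'

```text
time: 22.3
tool_pos: [639.4, -66.0, 217.1]
tcp_rot: [-3.138, -0.001, 1.57]
contact_force: [0.3, 0.5, -1.2]
grip_width: 19.5
finger_force: 30.0
```

```bash
cat >> h.py <<'E'
from scipy.optimize import minimize
MOD={"jar":[(34,0),(34,70)],"lid":[(36,5),(36,11)],"dish":[(50,0),(55,22)],"lidj":[(36,70),(36,76)]}
def fit(region,cam,kind,xy):
    """xy of the upright solid whose outline best covers the region, and the IoU"""
    c=optics.get_calibration(cam); T=np.linalg.inv(c["world_from_camera"]); K=np.array([[c["fx"],0,c["cx"]],[0,c["fy"],c["cy"]],[0,0,1]])
    a=np.linspace(0,2*np.pi,60)
    pts=np.vstack([np.c_[r*np.cos(a),r*np.sin(a),0*a+z] for r,z in MOD[kind]])
    s=4; R=cv2.resize(region.astype(np.uint8),None,fx=s,fy=s,interpolation=0)>0
    def cost(q):
        P=K@(T[:3,:3]@(pts+[*q,0]).T+T[:3,3:]); uv=(P[:2]/P[2]).T
        m=np.zeros(R.shape,np.uint8); cv2.fillConvexPoly(m,cv2.convexHull(np.round((uv+.5)*s).astype(np.int32)),1)
        m=m>0; return -(m&R).sum()/max((m|R).sum(),1)
    r=minimize(cost,xy,method="Nelder-Mead",options=dict(initial_simplex=np.array(xy)+np.array([[0,0],[12,0],[0,12]]),xatol=.2,fatol=1e-4))
    return np.round(r.x,1),round(-r.fun,3)
def fits(name,cam,kind,guess,maxd=60):
    out=[]
    for r in finder.silhouettes(name,cam):
        if r["confidence"]<.3: continue
        best=min(guess,key=lambda g:np.linalg.norm(proj(cam,[*g,35 if kind=="jar" else 8])-np.array([(r["box"][0]+r["box"][2])/2,(r["box"][1]+r["box"][3])/2])))
        f=fit(r["region"],cam,kind,best)
        if np.linalg.norm(f[0]-best)<maxd and f[1]>.6: out.append((*f,round(r["confidence"],2),np.round(r["box"])))
    return out
JARS=[(648,15),(608,142),(545,259)]
E
python3 - <<'E'
from h import *
np.set_printoptions(precision=1,suppress=True)
o=get_obs(); print(o["time"],o["tool_pos"],o["tcp_rot"],o["grip_width"])
for c in ("wrist","scene","side"):
    im=optics.capture(c)
    if c=="wrist": cv2.imwrite(f"pics/{c}5.png",im[:,:,::-1])
    for f in fits("jar1",c,"jar",JARS): print(c,f)
E
```

```text
22.3 [639.4 -66.  217.1] [-3.1 -0.   1.6] 19.504782071830277
wrist (array([647.4,  12.3]), np.float64(0.965), 0.77, array([250.,  65., 328., 144.]))
scene (array([644.5,  10.7]), np.float64(0.831), 0.84, array([251., 223., 271., 258.]))
scene (array([609. , 143.9]), np.float64(0.948), 0.64, array([293., 238., 319., 264.]))
scene (array([549.7, 262.2]), np.float64(0.955), 0.61, array([338., 230., 360., 264.]))
side (array([546.7, 264. ]), np.float64(0.937), 0.89, array([243., 149., 264., 178.]))
side (array([646.2,  15.9]), np.float64(0.914), 0.82, array([296., 183., 320., 208.]))
side (array([607.6, 147.9]), np.float64(0.907), 0.65, array([269., 162., 292., 186.]))
```

View pics/wrist5.png

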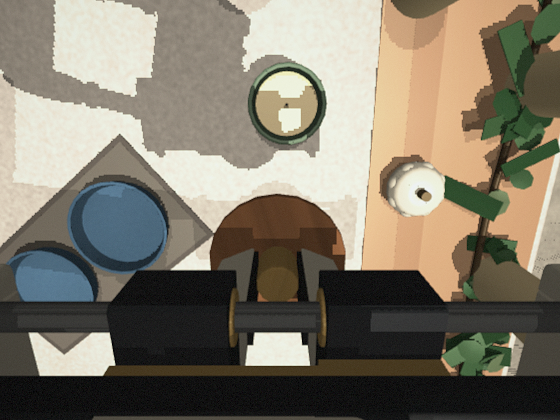

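Jar 1 at (287,103) fits (647,12.5), and the held lid hangs level with its disc at (278,240). I align and lower it.

Request:
send_rows --offset '[[0.3, 0.03, 0], [0.64, 0.059, 0], [0.64, 0.059, 0.1], [0.64, 0.059, 0.4], [0.64, 0.059, 0.7], [0.64, 0.059, 0.95], [0.64, 0.059, 0.95], [0.64, 0.059, 0.95]]' --delta_rot '[[0, 0, 0], [0, 0, 0], [0, 0, 0], [0, 0, 0], [0, 0, 0], [0, 0, 0], [0, 0, 0], [0, 0, 0]]'

```text
time: 23.6
tool_pos: [648.0, 10.4, 106.1]
tcp_rot: [3.14, 0.0, 1.57]
contact_force: [0.7, 0.6, -0.0]
grip_width: 19.3
finger_force: 30.0
```

Request:
send_rows --offset '[[0, 0, 0.05], [0, 0, 0.1], [0, 0, 0.14], [0, 0, 0.17], [0, 0, 0.19], [0, 0, 0.2], [0, 0, 0.2]]' --delta_rot '[[0, 0, 0], [0, 0, 0], [0, 0, 0], [0, 0, 0], [0, 0, 0], [0, 0, 0], [0, 0, 0]]'

```text
time: 24.48
tool_pos: [647.3, 11.1, 80.9]
tcp_rot: [3.142, 0.0, 1.571]
contact_force: [0.1, 0.0, -0.3]
grip_width: 19.1
finger_force: 30.0
```

Request:
send_rows --offset '[[0, 0, 0], [0, 0, 0], [0, 0, 0], [0, 0, -0.2], [0, 0, -0.6], [0, 0, -1.0], [0, 0, -1.0]]' --delta_rot '[[0, 0, 0], [0, 0, 0], [0, 0, 0], [0, 0, 0], [0, 0, 0], [0, 0, 0], [0, 0, 0]]' --grip 0.5

```text
time: 25.35
tool_pos: [649.5, 10.9, 206.0]
tcp_rot: [3.132, 0.001, 1.571]
contact_force: [0.2, -0.3, -0.2]
grip_width: 45.9
finger_force: 0.0
```

Request:
send_rows --offset '[[-0.4, -0.2, 0], [-0.8, -0.5, 0], [-1.0, -0.76, 0], [-1.0, -0.76, 0]]' --delta_rot '[[0, 0, 0], [0, 0, 0], [0, 0, 0], [0, 0, 0]]'

```text
time: 25.85
tool_pos: [554.1, -110.4, 200.4]
tcp_rot: [-3.14, -0.0, 1.568]
contact_force: [0.8, 0.1, 0.4]
grip_width: 45.9
finger_force: 0.0
```

```bash
python3 - <<'E'
from h import *
np.set_printoptions(precision=1,suppress=True)
o=get_obs(); print(o["time"],o["tool_pos"],o["tcp_rot"],o["grip_width"])
for c in ("wrist","scene","side"):
    im=optics.capture(c)
    cv2.imwrite(f"pics/{c}6.png",im[:,:,::-1])
    if c=="scene": cv2.imwrite("pics/crop6.png",cv2.resize(im[190:290,180:380,::-1],None,fx=4,fy=4,interpolation=2))
    for f in fits("jar1",c,"jar",JARS): print(c,f)
    for f in fits("lid1",c,"lid",[(556,-299),(473,-405)]): print(c,f)
    for f in fits("lid1",c,"lidj",[(647,12)]): print(c,f)
    print(c,[(np.round(r["uv"]),plane(c,r["uv"],65)[:2]) for r in finder.pinpoint("lid1",c)])
E
```

```text
25.85 [ 554.1 -110.4  200.4] [-3.1 -0.   1.6] 45.864815489317714
wrist (array([650.3,  15.5]), np.float64(0.984), 0.82, array([354.,   4., 448.,  93.]))
wrist [(array([284., 330.]), array([ 563.3, -249.2])), (array([395.,  46.]), array([649.1,  14.2]))]
scene (array([547.2, 261.5]), np.float64(0.962), 0.97, array([336., 230., 359., 263.]))
scene (array([ 555.9, -299.1]), np.float64(0.855), 0.66, array([183., 200., 207., 211.]))
scene (array([ 476.4, -405.6]), np.float64(0.888), 0.66, array([173., 177., 193., 190.]))
scene (array([649. ,  13.1]), np.float64(0.862), 0.9, array([249., 227., 273., 244.]))
scene [(array([262., 237.]), array([651.1,  18.8])), (array([191., 205.]), array([ 615.5, -260.2])), (array([181., 186.]), array([ 546.5, -348.6]))]
side (array([545.9, 267.2]), np.float64(0.902), 0.97, array([239., 147., 266., 177.]))
side (array([ 555.4, -297.6]), np.float64(0.935), 0.88, array([312., 267., 338., 294.]))
side (array([ 474.9, -404.2]), np.float64(0.95), 0.73, array([304., 306., 328., 330.]))
side (array([649. ,  15.5]), np.float64(0.704), 0.53, array([299., 180., 320., 197.]))
side [(array([316., 317.]), array([ 457.4, -433.6])), (array([326., 282.]), array([ 532.8, -342.8])), (array([324., 174.]), array([734.1,  63.8])), (array([307., 188.]), array([651.7,  23.3]))]
```

View pics/crop6.png

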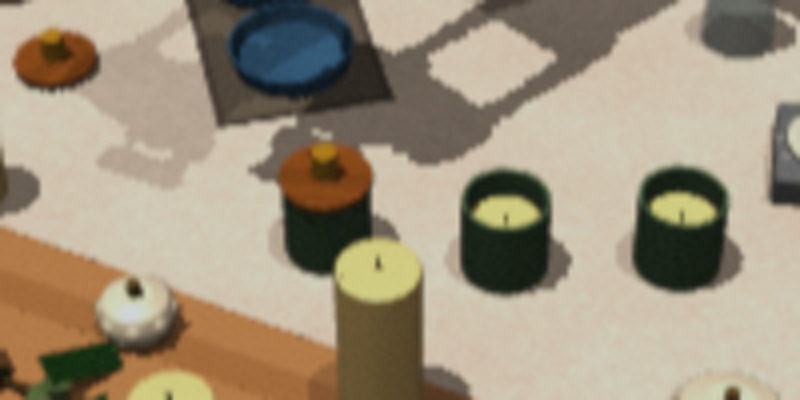

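The crop shows jar 1 lidded level at (325,180) crop px, with the other two jars open at (505,215) and (682,215). Next lid is at (556,-298).

Request:
send_rows --offset '[[-0.4, 0, 0], [-0.8, 0, 0], [-1.0, 0, 0.2], [-1.0, 0, 0.2]]' --delta_rot '[[0, 0, 0], [0, 0, 0], [0, 0, 0], [0, 0, 0]]'

```text
time: 27.1
tool_pos: [554.8, -230.1, 175.0]
tcp_rot: [-3.138, -0.002, 1.568]
contact_force: [0.6, 0.4, -0.0]
grip_width: 46.4
finger_force: 0.0
```

Request:
send_rows --offset '[[-0.35, 0, 0.2], [-0.578, 0, 0.4], [-0.578, 0, 0.8], [-0.578, 0, 0.8], [-0.578, 0, 0.8]]' --delta_rot '[[0, 0, 0], [0, 0, 0], [0, 0, 0], [0, 0, 0], [0, 0, 0]]'

```text
time: 27.72
tool_pos: [557.3, -297.9, 83.1]
tcp_rot: [3.139, 0.001, 1.572]
contact_force: [0.5, -0.4, 1.2]
grip_width: 45.9
finger_force: 0.0
```

Request:
send_rows --offset '[[0, 0, 0.3], [0, 0, 0.5], [0, 0, 0.55], [0, 0, 0.55], [0, 0, 0.55]]' --delta_rot '[[0, 0, 0], [0, 0, 0], [0, 0, 0], [0, 0, 0], [0, 0, 0]]'

```text
time: 28.35
tool_pos: [557.2, -298.8, 16.9]
tcp_rot: [3.139, 0.002, 1.571]
contact_force: [-0.0, 0.7, 0.2]
grip_width: 46.3
finger_force: 0.0
```

Request:
send_rows --offset '[[0, 0, 0], [0, 0, 0], [0, 0, 0], [0, 0, 0]]' --delta_rot '[[0, 0, 0], [0, 0, 0], [0, 0, 0], [0, 0, 0]]' --grip 0

```text
time: 28.85
tool_pos: [556.1, -298.3, 15.1]
tcp_rot: [3.142, 0.0, 1.571]
contact_force: [-0.8, 0.2, 2.1]
grip_width: 19.0
finger_force: 30.0
```

Request:
send_rows --offset '[[0, 0, -0.2], [0, 0, -0.6], [0.3, 0.1, -1.0], [0.7, 0.2, -1.0], [1.0, 0.2, -1.0], [1.0, 0.2, -1.0]]' --delta_rot '[[0, 0, 0], [0, 0, 0], [0, 0, 0], [0, 0, 0], [0, 0, 0], [0, 0, 0]]'

```text
time: 29.6
tool_pos: [580.0, -175.6, 134.9]
tcp_rot: [-3.141, -0.001, 1.574]
contact_force: [0.1, 0.1, -1.0]
grip_width: 19.1
finger_force: 30.0
```

Request:
send_rows --offset '[[0.4, 0.05, -0.4], [0.8, 0.1, -0.7], [1.0, 0.2, -0.7], [1.0, 0.2, -0.7]]' --delta_rot '[[0, 0, 0], [0, 0, 0], [0, 0, 0], [0, 0, 0]]'

```text
time: 30.1
tool_pos: [604.7, -57.3, 219.3]
tcp_rot: [3.141, 0.0, 1.573]
contact_force: [0.3, -1.2, -0.4]
grip_width: 19.4
finger_force: 30.0
```

Request:
send_rows --offset '[[0.4, 0, 0], [0.8, 0, 0], [1.0, 0, 0], [1.0, 0, 0], [1.0, 0, 0]]' --delta_rot '[[0, 0, 0], [0, 0, 0], [0, 0, 0], [0, 0, 0], [0, 0, 0]]'

```text
time: 30.72
tool_pos: [604.1, 59.9, 218.4]
tcp_rot: [-3.141, 0.001, 1.569]
contact_force: [0.3, 0.6, -0.0]
grip_width: 18.8
finger_force: 30.0
```

```bash
python3 - <<'E'
from h import *
np.set_printoptions(precision=1,suppress=True)
o=get_obs(); print(o["time"],o["tool_pos"],o["tcp_rot"],o["grip_width"])
for c in ("wrist","scene","side"):
    im=optics.capture(c)
    if c=="wrist": 
        cv2.imwrite(f"pics/{c}7.png",im[:,:,::-1])
        for r in finder.silhouettes("lid1",c): print("lid",r["confidence"],r["box"])
    for f in fits("jar1",c,"jar",JARS): print(c,f)
E
```

```text
30.725 [604.1  59.9 218.4] [-3.1  0.   1.6] 18.81010099648877
lid 0.88 [213.7, 199.6, 344.6, 302.8]
lid 0.84 [311.6, 208.4, 361.1, 268.1]
wrist (array([606.9, 143.5]), np.float64(0.983), 0.82, array([242.,  55., 323., 138.]))
wrist (array([546.9, 263.2]), np.float64(0.918), 0.49, array([197.,   0., 234.,   7.]))
scene (array([550.6, 260.8]), np.float64(0.858), 0.95, array([335., 232., 358., 266.]))
scene (array([607.6, 144. ]), np.float64(0.917), 0.94, array([295., 235., 319., 263.]))
side (array([549.6, 267. ]), np.float64(0.875), 0.95, array([244., 146., 262., 175.]))
side (array([607.6, 147.9]), np.float64(0.915), 0.83, array([268., 161., 293., 189.]))
```

Request:
send_rows --offset '[[0.35, 0.02, 0], [0.68, 0.025, 0], [0.68, 0.025, 0.1], [0.68, 0.025, 0.4], [0.68, 0.025, 0.7], [0.68, 0.025, 0.95], [0.68, 0.025, 0.95], [0.68, 0.025, 0.95]]' --delta_rot '[[0, 0, 0], [0, 0, 0], [0, 0, 0], [0, 0, 0], [0, 0, 0], [0, 0, 0], [0, 0, 0], [0, 0, 0]]'

```text
time: 32.08
tool_pos: [607.9, 142.8, 106.1]
tcp_rot: [3.14, -0.0, 1.57]
contact_force: [0.2, -0.3, -0.1]
grip_width: 19.2
finger_force: 30.0
```

Request:
send_rows --offset '[[0, 0, 0.05], [0, 0, 0.1], [0, 0, 0.14], [0, 0, 0.17], [0, 0, 0.19], [0, 0, 0.2], [0, 0, 0.2]]' --delta_rot '[[0, 0, 0], [0, 0, 0], [0, 0, 0], [0, 0, 0], [0, 0, 0], [0, 0, 0], [0, 0, 0]]'

```text
time: 32.95
tool_pos: [607.1, 143.3, 81.0]
tcp_rot: [3.141, -0.0, 1.571]
contact_force: [-0.4, -0.1, 0.9]
grip_width: 19.1
finger_force: 30.0
```

Request:
send_rows --offset '[[0, 0, 0], [0, 0, 0], [0, 0, 0], [0, 0, -0.2], [0, 0, -0.6], [0, 0, -1.0], [0, 0, -1.0]]' --delta_rot '[[0, 0, 0], [0, 0, 0], [0, 0, 0], [0, 0, 0], [0, 0, 0], [0, 0, 0], [0, 0, 0]]' --grip 0.5

```text
time: 33.83
tool_pos: [609.3, 143.6, 205.8]
tcp_rot: [3.132, -0.001, 1.571]
contact_force: [-0.6, 0.1, -0.3]
grip_width: 45.7
finger_force: 0.0
```

Request:
send_rows --offset '[[-0.4, -0.1, 0], [-0.8, -0.2, 0], [-1.0, -0.3, 0], [-1.0, -0.3, 0]]' --delta_rot '[[0, 0, 0], [0, 0, 0], [0, 0, 0], [0, 0, 0]]'

```text
time: 34.33
tool_pos: [570.2, 21.8, 200.2]
tcp_rot: [-3.14, -0.0, 1.568]
contact_force: [-0.3, 0.1, -0.5]
grip_width: 45.8
finger_force: 0.0
```

Request:
send_rows --offset '[[-0.4, -0.1, 0], [-0.8, -0.2, 0], [-1.0, -0.3, 0], [-1.0, -0.3, 0]]' --delta_rot '[[0, 0, 0], [0, 0, 0], [0, 0, 0], [0, 0, 0]]'

```text
time: 34.83
tool_pos: [534.9, -97.3, 200.5]
tcp_rot: [-3.141, -0.0, 1.569]
contact_force: [0.2, -0.2, 0.4]
grip_width: 45.5
finger_force: 0.0
```

Request:
send_rows --offset '[[-0.4, -0.1, 0], [-0.8, -0.2, 0], [-1.0, -0.3, 0], [-1.0, -0.3, 0]]' --delta_rot '[[0, 0, 0], [0, 0, 0], [0, 0, 0], [0, 0, 0]]'

```text
time: 35.33
tool_pos: [499.4, -216.8, 200.5]
tcp_rot: [-3.142, -0.001, 1.569]
contact_force: [-0.5, -0.0, -0.1]
grip_width: 45.8
finger_force: 0.0
```

Request:
send_rows --offset '[[-0.4, -0.1, 0], [-0.8, -0.2, 0], [-1.0, -0.196, 0], [-1.0, -0.196, 0], [-1.0, -0.196, 0]]' --delta_rot '[[0, 0, 0], [0, 0, 0], [0, 0, 0], [0, 0, 0], [0, 0, 0]]'

```text
time: 35.95
tool_pos: [476.5, -334.7, 200.6]
tcp_rot: [-3.141, -0.001, 1.573]
contact_force: [0.2, 0.1, 0.5]
grip_width: 46.3
finger_force: 0.0
```

```bash
python3 - <<'E'
from h import *
np.set_printoptions(precision=1,suppress=True)
o=get_obs(); print(o["time"],o["tool_pos"],o["tcp_rot"],o["joint_positions"])
for c in ("wrist","scene","side"):
    im=optics.capture(c)
    if c=="scene": cv2.imwrite("pics/crop8.png",cv2.resize(im[170:290,210:430,::-1],None,fx=3.6,fy=3.6,interpolation=2))
    for f in fits("jar1",c,"jar",JARS): print(c,f)
    for f in fits("lid1",c,"lid",[(473,-405)]): print(c,f)
    for f in fits("lid1",c,"lidj",[(647,12),(607,144)]): print(c,f)
    for f in fits("dish1",c,"dish",[(367,-199),(461,-121)]): print(c,f)
E
```

```text
35.95 [ 476.5 -334.7  200.6] [-3.1 -0.   1.6] [-0.7  0.5  1.4  0.   1.3 -0.7]
wrist (array([ 474.5, -408.3]), np.float64(0.963), 0.62, array([242., 213., 309., 274.]))
wrist (array([ 366.5, -200.8]), np.float64(0.991), 0.74, array([ 92.,   1., 219., 103.]))
wrist (array([ 461.7, -121.3]), np.float64(0.922), 0.52, array([237.,   1., 287.,   6.]))
scene (array([548.6, 261.7]), np.float64(0.954), 0.69, array([337., 228., 362., 262.]))
scene (array([ 475.6, -405.2]), np.float64(0.91), 0.76, array([171., 178., 195., 190.]))
scene (array([609.1, 141.7]), np.float64(0.936), 0.78, array([294., 232., 320., 250.]))
scene (array([649.4,  13.2]), np.float64(0.923), 0.51, array([248., 225., 273., 245.]))
scene (array([ 367.7, -199.2]), np.float64(0.927), 0.9, array([230., 171., 261., 193.]))
scene (array([ 462.4, -119.1]), np.float64(0.939), 0.57, array([237., 194., 270., 214.]))
side (array([547. , 265.1]), np.float64(0.824), 0.93, array([242., 148., 262., 177.]))
side (array([ 476.2, -404.3]), np.float64(0.905), 0.63, array([305., 306., 327., 331.]))
side (array([ 368.2, -197.1]), np.float64(0.93), 0.96, array([232., 257., 271., 289.]))
```

View pics/crop8.png

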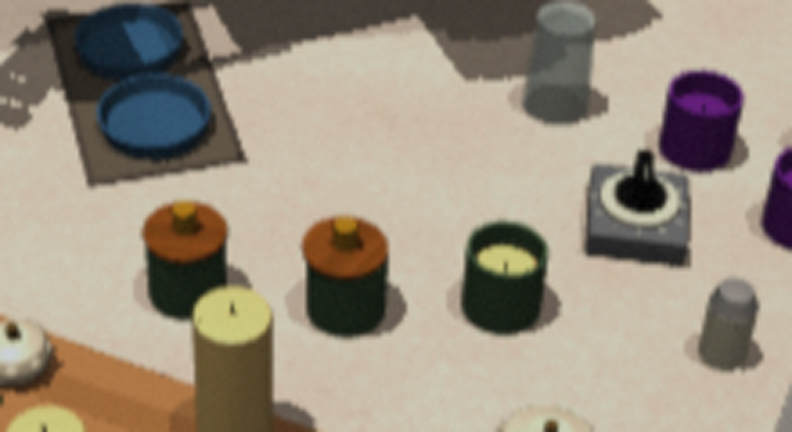

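Two jars are lidded level at (185,230) and (345,245) in crop px, and the third jar is open at (505,260). The dishes are on the mat. I fetch the third lid.

Request:
send_rows --offset '[[-0.4, 0, 0.1], [-0.573, 0, 0.5], [-0.573, 0, 0.9], [-0.573, 0, 1.0], [-0.573, 0, 1.0]]' --delta_rot '[[0, 0, 0], [0, 0, 0], [0, 0, 0], [0, 0, 0], [0, 0, 0]]'

```text
time: 37.33
tool_pos: [475.8, -405.4, 81.2]
tcp_rot: [-3.141, -0.0, 1.571]
contact_force: [0.1, -0.1, 0.6]
grip_width: 45.6
finger_force: 0.0
```

Request:
send_rows --offset '[[0, 0, 0.3], [0, 0, 0.5], [0, 0, 0.55], [0, 0, 0.55], [0, 0, 0.55]]' --delta_rot '[[0, 0, 0], [0, 0, 0], [0, 0, 0], [0, 0, 0], [0, 0, 0]]'

```text
time: 37.95
tool_pos: [476.5, -406.2, 16.8]
tcp_rot: [3.139, 0.002, 1.571]
contact_force: [0.2, 0.4, -0.1]
grip_width: 45.9
finger_force: 0.0
```

Request:
send_rows --offset '[[0, 0, 0], [0, 0, 0], [0, 0, 0], [0, 0, 0]]' --delta_rot '[[0, 0, 0], [0, 0, 0], [0, 0, 0], [0, 0, 0]]' --grip 0

```text
time: 38.45
tool_pos: [475.6, -405.5, 15.1]
tcp_rot: [3.141, 0.0, 1.571]
contact_force: [-1.2, -0.8, 0.9]
grip_width: 19.3
finger_force: 30.0
```

Request:
send_rows --offset '[[0, 0, -0.2], [0, 0, -0.6], [0.3, 0.1, -1.0], [0.7, 0.2, -1.0], [1.0, 0.2, -1.0], [1.0, 0.2, -1.0]]' --delta_rot '[[0, 0, 0], [0, 0, 0], [0, 0, 0], [0, 0, 0], [0, 0, 0], [0, 0, 0]]'

```text
time: 39.2
tool_pos: [499.6, -282.9, 135.0]
tcp_rot: [-3.141, -0.001, 1.574]
contact_force: [0.8, -0.1, -0.3]
grip_width: 19.2
finger_force: 30.0
```

Request:
send_rows --offset '[[0.4, 0.05, -0.4], [0.8, 0.1, -0.7], [1.0, 0.2, -0.7], [1.0, 0.2, -0.7]]' --delta_rot '[[0, 0, 0], [0, 0, 0], [0, 0, 0], [0, 0, 0]]'

```text
time: 39.7
tool_pos: [524.4, -164.8, 219.5]
tcp_rot: [3.14, 0.001, 1.573]
contact_force: [0.5, -0.5, -1.1]
grip_width: 19.0
finger_force: 30.0
```

Request:
send_rows --offset '[[0.4, 0.05, 0], [0.8, 0.1, 0], [1.0, 0.1, 0], [1.0, 0.1, 0]]' --delta_rot '[[0, 0, 0], [0, 0, 0], [0, 0, 0], [0, 0, 0]]'

```text
time: 40.2
tool_pos: [535.5, -45.5, 218.3]
tcp_rot: [-3.141, 0.0, 1.572]
contact_force: [0.1, -0.4, -0.5]
grip_width: 18.9
finger_force: 30.0
```

Request:
send_rows --offset '[[0.4, 0.05, 0], [0.8, 0.1, 0], [1.0, 0.1, 0], [1.0, 0.1, 0]]' --delta_rot '[[0, 0, 0], [0, 0, 0], [0, 0, 0], [0, 0, 0]]'

```text
time: 40.7
tool_pos: [547.9, 73.9, 218.4]
tcp_rot: [-3.141, 0.001, 1.572]
contact_force: [-0.2, -0.8, -1.3]
grip_width: 19.1
finger_force: 30.0
```

Request:
send_rows --offset '[[0.4, 0, 0], [0.7, 0, 0], [0.9, 0, 0], [0.9, 0, 0], [0.9, 0, 0]]' --delta_rot '[[0, 0, 0], [0, 0, 0], [0, 0, 0], [0, 0, 0], [0, 0, 0]]'

```text
time: 41.32
tool_pos: [548.1, 180.4, 218.7]
tcp_rot: [-3.141, 0.001, 1.569]
contact_force: [0.3, 0.4, -0.7]
grip_width: 19.3
finger_force: 30.0
```

```bash
python3 - <<'E'
from h import *
np.set_printoptions(precision=1,suppress=True)
o=get_obs(); print(o["time"],o["tool_pos"],o["tcp_rot"],o["grip_width"])
for c in ("wrist","scene","side"):
    im=optics.capture(c)
    if c=="wrist": 
        cv2.imwrite(f"pics/{c}9.png",im[:,:,::-1])
        for r in finder.silhouettes("lid1",c): print("lid",r["confidence"],r["box"])
    for f in fits("jar1",c,"jar",JARS): print(c,f)
    for n,z in (("dimmer_box",0),("dimmer_grip",67)):
        for r in finder.pinpoint(n,c): print(c,n,np.array(r["uv"]),round(r["confidence"],2),plane(c,r["uv"],z)[:2])
E
```

```text
41.325 [548.1 180.4 218.7] [-3.1  0.   1.6] 19.256957257433616
lid 0.66 [318.0, 196.4, 377.9, 267.7]
lid 0.62 [209.0, 197.7, 347.8, 301.9]
wrist (array([546.5, 261.9]), np.float64(0.984), 0.62, array([235.,  60., 316., 142.]))
wrist dimmer_box [126.3  20.4] 0.61 [399.4 338. ]
wrist dimmer_box [276.2 100.5] 0.44 [546.9 262.5]
scene (array([549.9, 262.1]), np.float64(0.911), 0.77, array([336., 230., 361., 263.]))
scene dimmer_box [386.3 230.8] 0.56 [391.8 334.6]
scene dimmer_box [247.3 195. ] 0.25 [ 421.6 -161.9]
scene dimmer_grip [389.6 215.4] 0.46 [392.3 336.4]
scene dimmer_grip [346.8 255. ] 0.38 [614.4 275. ]
side dimmer_box [209.3 164.1] 0.61 [409.  356.7]
side dimmer_grip [258.9 131.6] 0.74 [621.8 385.7]
side dimmer_grip [207.8 154. ] 0.68 [403.3 331. ]
side dimmer_grip [282.7 144.7] 0.57 [671.3 272.7]
```

View pics/wrist9.png

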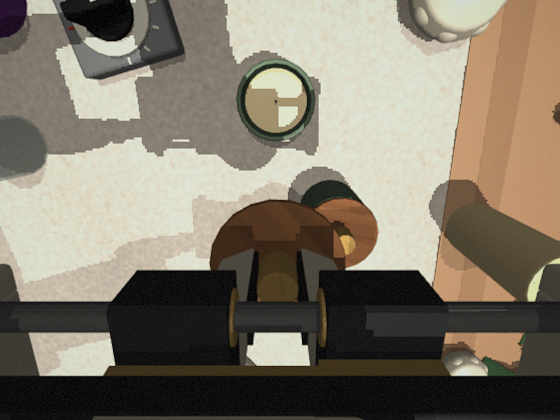

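The wrist picture shows jar 3 at (276,100), which fits (546.6,262), and the held lid level at (278,240). The lidded jar 2 is at (345,225) and the dimmer at (120,25).

Request:
send_rows --offset '[[0.35, -0.008, 0], [0.663, -0.008, 0], [0.663, -0.008, 0.1], [0.663, -0.008, 0.4], [0.663, -0.008, 0.7], [0.663, -0.008, 0.95], [0.663, -0.008, 0.95], [0.663, -0.008, 0.95]]' --delta_rot '[[0, 0, 0], [0, 0, 0], [0, 0, 0], [0, 0, 0], [0, 0, 0], [0, 0, 0], [0, 0, 0], [0, 0, 0]]'

```text
time: 42.98
tool_pos: [547.4, 261.9, 106.0]
tcp_rot: [3.14, -0.0, 1.57]
contact_force: [0.4, 0.6, -0.6]
grip_width: 19.1
finger_force: 30.0
```

Request:
send_rows --offset '[[0, 0, 0.05], [0, 0, 0.1], [0, 0, 0.14], [0, 0, 0.17], [0, 0, 0.19], [0, 0, 0.2], [0, 0, 0.2]]' --delta_rot '[[0, 0, 0], [0, 0, 0], [0, 0, 0], [0, 0, 0], [0, 0, 0], [0, 0, 0], [0, 0, 0]]'

```text
time: 43.85
tool_pos: [546.7, 262.1, 81.0]
tcp_rot: [3.141, -0.0, 1.571]
contact_force: [0.4, 0.1, -0.0]
grip_width: 19.5
finger_force: 30.0
```

Request:
send_rows --offset '[[0, 0, 0], [0, 0, 0], [0, 0, 0], [0, 0, -0.2], [0, 0, -0.6], [0, 0, -1.0], [0, 0, -1.0]]' --delta_rot '[[0, 0, 0], [0, 0, 0], [0, 0, 0], [0, 0, 0], [0, 0, 0], [0, 0, 0], [0, 0, 0]]' --grip 0.5

```text
time: 44.72
tool_pos: [548.7, 262.9, 205.6]
tcp_rot: [3.133, -0.003, 1.571]
contact_force: [0.4, -0.2, -0.8]
grip_width: 45.7
finger_force: 0.0
```

Request:
send_rows --offset '[[0, -0.3, 0], [0, -0.65, 0], [0, -1.0, 0], [0, -1.0, 0]]' --delta_rot '[[0, 0, 0], [0, 0, 0], [0, 0, 0], [0, 0, 0]]'

```text
time: 45.22
tool_pos: [423.8, 261.9, 200.4]
tcp_rot: [-3.139, 0.001, 1.572]
contact_force: [0.6, 0.0, 0.1]
grip_width: 46.0
finger_force: 0.0
```

Request:
send_rows --offset '[[-0.05, -0.2, 0], [-0.1, -0.23, 0], [-0.1, -0.23, 0], [-0.1, -0.23, 0]]' --delta_rot '[[0, 0, 0], [0, 0, 0], [0, 0, 0], [0, 0, 0]]'

```text
time: 45.72
tool_pos: [400.0, 250.1, 200.8]
tcp_rot: [3.141, -0.0, 1.57]
contact_force: [0.7, 0.5, -0.1]
grip_width: 45.8
finger_force: 0.0
```

```bash
python3 - <<'E'
from h import *
np.set_printoptions(precision=1,suppress=True)
o=get_obs(); print(o["time"],o["tool_pos"],o["tcp_rot"],o["joint_positions"])
ims=[]
for c in ("wrist","scene","side"):
    im=optics.capture(c); ims.append(im)
    for n,z in (("dimmer_box",0),("dimmer_grip",67)):
        for r in finder.pinpoint(n,c): print(c,n,np.array(r["uv"]),round(r["confidence"],2),plane(c,r["uv"],z)[:2])
    for f in fits("lid1",c,"lidj",[(647,12),(607,144),(547,262)]): print(c,f)
    for f in fits("dish1",c,"dish",[(367,-199),(461,-121)]): print(c,f)
    for r in finder.silhouettes("dimmer_box",c)[:1]:
        cs=max(cv2.findContours(r["region"].astype(np.uint8),0,1)[0],key=cv2.contourArea)
        W=np.array([plane(c,p[0],30)[:2] for p in cs],np.float32)
        print(c,"box",cv2.minAreaRect(W))
w=cv2.resize(ims[0][:,:,::-1],(533,400)); s=cv2.resize(ims[1][170:290,230:430,::-1],(500,300),interpolation=2)
a=np.zeros((600,800,3),np.uint8)
a[:400,:533]=w; a[400:600,:333]=cv2.resize(s,(333,200)); a[400:600,340:640]=cv2.resize(ims[2][120:240,180:360,::-1],(300,200),interpolation=2)
cv2.imwrite("pics/m10.png",a)
E
```

```text
45.725 [400.  250.1 200.8] [ 3.1 -0.   1.6] [ 0.4  0.3  1.7 -0.   1.2  0.4]
wrist dimmer_box [277.7  96.8] 0.58 [400.2 335.1]
wrist dimmer_grip [275.3  94.4] 0.77 [397.9 336.5]
wrist (array([546.5, 260.2]), np.float64(0.948), 0.92, array([408., 144., 495., 224.]))
wrist box ((398.4942321777344, 334.8362731933594), (95.60699462890625, 86.41352081298828), 15.488855361938477)
scene dimmer_box [387.8 232.3] 0.79 [396.7 341.1]
scene dimmer_grip [305.  257.9] 0.69 [676.9 171. ]
scene dimmer_grip [389.1 216.3] 0.62 [397.2 336.2]
scene dimmer_grip [347.2 255.7] 0.28 [616.6 277. ]
scene (array([649. ,  13.1]), np.float64(0.932), 0.79, array([248., 225., 274., 244.]))
scene (array([547.2, 262. ]), np.float64(0.88), 0.64, array([338., 231., 366., 247.]))
scene (array([609.1, 141.8]), np.float64(0.918), 0.53, array([296., 230., 320., 245.]))
scene (array([ 368.4, -200.9]), np.float64(0.868), 0.89, array([230., 173., 262., 191.]))
scene (array([ 462.1, -120.4]), np.float64(0.888), 0.88, array([236., 192., 267., 216.]))
scene box ((408.647705078125, 336.0533447265625), (142.32388305664062, 90.51311492919922), 17.833742141723633)
side dimmer_box [204.1 165.6] 0.79 [388.6 356. ]
side dimmer_box [208.  152.2] 0.54 [425.9 428.9]
side dimmer_grip [206.4 153.7] 0.57 [399.2 334.7]
side (array([608.2, 143.1]), np.float64(0.878), 0.75, array([272., 160., 290., 177.]))
side (array([547.2, 268.2]), np.float64(0.931), 0.75, array([243., 141., 259., 162.]))
side (array([647.6,  15.3]), np.float64(0.946), 0.6, array([296., 179., 320., 200.]))
side (array([ 462.4, -117.7]), np.float64(0.959), 0.87, array([256., 231., 292., 261.]))
side (array([ 367.7, -197.5]), np.float64(0.921), 0.64, array([233., 256., 267., 289.]))
side box ((393.76361083984375, 330.9190673828125), (107.88899993896484, 130.82737731933594), 14.513364791870117)
```

View pics/m10.png

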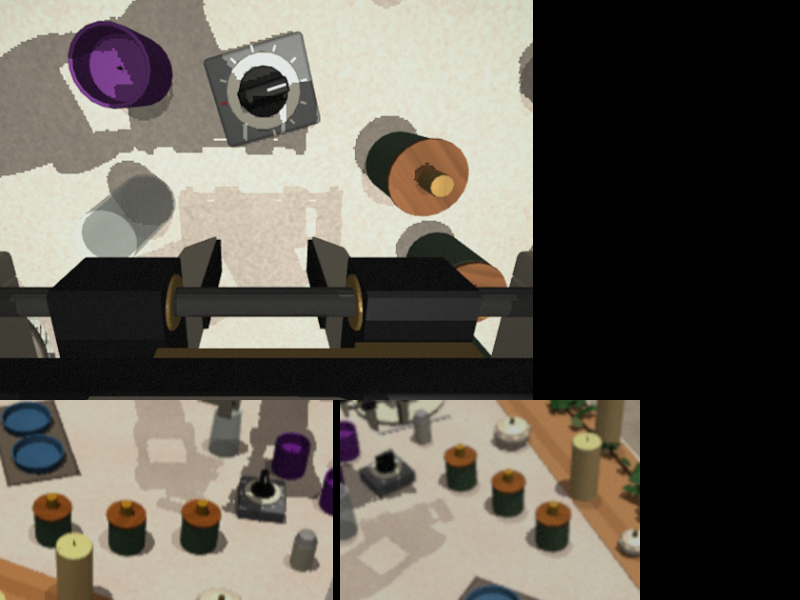

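All three lids are seated level, shown in the lower insets, and the dishes are on the mat. The dimmer is at about (398.5,335.5) with the box yawed about +15°. The red tick is at its left, (224,103) in the mosaic, and the white pointer at (277,88) points right, so the knob must turn about 180° anticlockwise. I measure the bar angle.

```bash
python3 - <<'E'
from h import *
np.set_printoptions(precision=1,suppress=True)
im=optics.capture("wrist").astype(int); c=proj("wrist",[398.5,335.5,74]); print(c)
g=im.sum(2)
yy,xx=np.mgrid[:420,:560]; m=(np.hypot(xx-c[0],yy-c[1])<30)
for sat in (450,350):
    w=((g>sat)&m).astype(np.uint8); n,l,st,ce=cv2.connectedComponentsWithStats(w)
    for i in range(1,n):
        if st[i,4]>8:
            P=np.argwhere(l==i)[:,::-1]; W=np.array([plane("wrist",p,74)[:2] for p in P],np.float32)
            vx,vy,x0,y0=cv2.fitLine(W,2,0,.01,.01).ravel()
            print(sat,st[i],ce[i],np.degrees(np.arctan2(vy,vx)),x0,y0)
cv2.imwrite("pics/knob.png",cv2.resize(im[40:150,200:360,::-1].astype(np.uint8),(800,550),interpolation=2))
E
```

```text
[276.8  95.5]
450 [250  66  56  23 194] [275.4  73.3] 0.25571197 397.46643 351.9446
450 [282  87  20   9  58] [291.8  91.1] 17.990433 410.3817 338.86258
450 [295 109   7  11  30] [298.2 114.2] 51.78678 415.72495 321.24634
350 [247  66  60  60 500] [273.4  93.2] -13.716984 395.8486 336.97977
350 [282  87  21   9  69] [291.9  90.9] 17.267294 410.402 338.94446
```

View pics/knob.png

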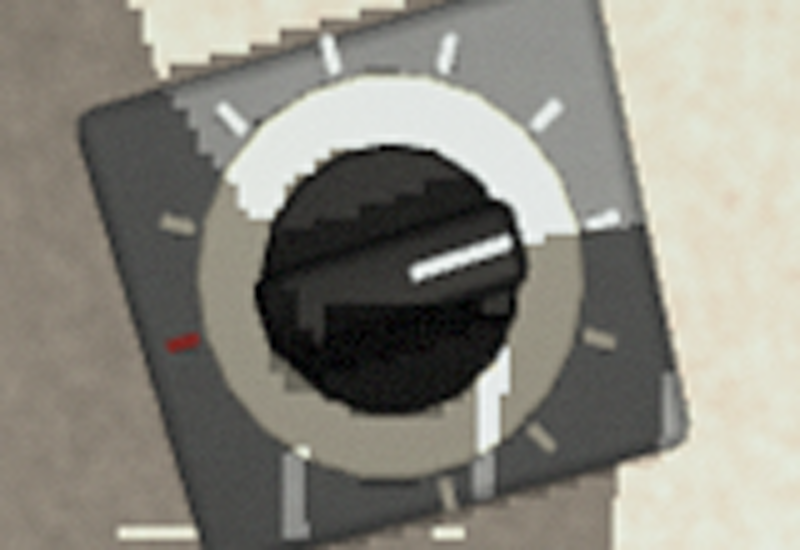

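The close-up shows the bar lying along +17° with its white pointer to the right at (460,258) crop px and the red tick at (183,343). I turn the tool to straddle the bar and come down.

Request:
send_rows --offset '[[0.3, -0.006, 0], [0.6, -0.006, 0], [0.709, -0.006, 0], [0.709, -0.006, 0], [0.709, -0.006, 0], [0.709, -0.006, 0], [0.709, -0.006, 0], [0.709, -0.006, 0]]' --delta_rot '[[0, 0, 0.028], [0, 0, 0.056], [0, 0, 0.084], [0, 0, 0.112], [0, 0, 0.14], [0, 0, 0.168], [0, 0, 0.19], [0, 0, 0.2014]]'

```text
time: 47.68
tool_pos: [398.3, 335.2, 200.9]
tcp_rot: [3.142, 0.0, 0.302]
contact_force: [-0.3, 0.4, -0.0]
grip_width: 46.0
finger_force: 0.0
```

Request:
send_rows --offset '[[0, 0, 0], [0, 0, 0.3], [0, 0, 0.6], [0, 0, 0.75], [0, 0, 0.75], [0, 0, 0.75]]' --delta_rot '[[0, 0, 0], [0, 0, 0], [0, 0, 0], [0, 0, 0], [0, 0, 0], [0, 0, 0]]'

```text
time: 48.42
tool_pos: [398.9, 335.5, 111.8]
tcp_rot: [-3.141, -0.001, 0.306]
contact_force: [-0.4, 0.1, 0.9]
grip_width: 45.7
finger_force: 0.0
```

```bash
python3 - <<'E'
from h import *
np.set_printoptions(precision=2,suppress=True)
o=get_obs(); print(o["time"],o["tool_pos"],o["tcp_rot"],o["joint_positions"],o["grip_width"])
for c in ("scene","side"):
    im=optics.capture(c)
    for r in finder.pinpoint("dimmer_grip",c): print(c,np.array(r["uv"]),round(r["confidence"],2),plane(c,r["uv"],67)[:2])
    for f in fits("lid1",c,"lidj",[(647,12),(607,144),(547,262)]): print(c,f)
    for f in fits("dish1",c,"dish",[(367,-199),(461,-121)]): print(c,f)
E
```

```text
48.425 [398.85 335.51 111.77] [-3.14 -0.    0.31] [ 0.55  0.46  1.7  -0.    0.99  1.82] 45.6995641566279
scene [388.9 216. ] 0.55 [396.07 335.27]
scene (array([549.1, 262.7]), np.float64(0.915), 0.83, array([337., 230., 365., 249.]))
scene (array([648.2,  15.4]), np.float64(0.944), 0.65, array([248., 226., 274., 246.]))
scene (array([607.3, 140.9]), np.float64(0.956), 0.56, array([290., 231., 318., 246.]))
scene (array([ 369.1, -198.7]), np.float64(0.917), 0.98, array([230., 172., 263., 191.]))
scene (array([ 464. , -118.7]), np.float64(0.931), 0.67, array([239., 193., 268., 220.]))
side [206.2 153.5] 0.65 [398.92 336.18]
side (array([648.9,  15.3]), np.float64(0.777), 0.66, array([299., 182., 319., 199.]))
side (array([607.7, 146.1]), np.float64(0.897), 0.55, array([271., 158., 290., 178.]))
side (array([550.8, 269. ]), np.float64(0.72), 0.48, array([243., 143., 262., 161.]))
side (array([ 462.6, -117.7]), np.float64(0.955), 0.85, array([254., 229., 292., 261.]))
side (array([ 366. , -198.2]), np.float64(0.97), 0.69, array([230., 257., 267., 292.]))
```

Request:
send_rows --offset '[[0, 0, 0.25], [0, 0, 0.45], [0, 0, 0.525], [0, 0, 0.525], [0, 0, 0.525]]' --delta_rot '[[0, 0, 0], [0, 0, 0], [0, 0, 0], [0, 0, 0], [0, 0, 0]]'

```text
time: 49.45
tool_pos: [398.9, 335.6, 48.8]
tcp_rot: [-3.141, -0.002, 0.305]
contact_force: [0.3, 0.4, -0.1]
grip_width: 46.1
finger_force: 0.0
```

Request:
send_rows --offset '[[0, 0, 0], [0, 0, 0], [0, 0, 0], [0, 0, 0]]' --delta_rot '[[0, 0, 0], [0, 0, 0], [0, 0, 0], [0, 0, 0]]' --grip 0

```text
time: 49.95
tool_pos: [398.5, 334.7, 48.1]
tcp_rot: [3.141, -0.0, 0.306]
contact_force: [-0.3, -2.1, 1.1]
grip_width: 14.2
finger_force: 30.0
```

The bar is gripped, reading 14.2 mm. I turn anticlockwise.

Request:
send_rows --offset '[[0, 0, 0], [0, 0, 0], [0, 0, 0], [0, 0, 0], [0, 0, 0], [0, 0, 0], [0, 0, 0], [0, 0, 0]]' --delta_rot '[[0, 0, -0.02], [0, 0, -0.048], [0, 0, -0.076], [0, 0, -0.104], [0, 0, -0.132], [0, 0, -0.16], [0, 0, -0.188], [0, 0, -0.21]]'

```text
time: 50.95
tool_pos: [399.4, 334.1, 48.1]
tcp_rot: [3.14, 0.002, 1.63]
contact_force: [4.3, -5.9, 1.3]
grip_width: 13.8
finger_force: 30.0
```

Request:
send_rows --offset '[[0, 0, 0], [0, 0, 0], [0, 0, 0], [0, 0, 0], [0, 0, 0], [0, 0, 0], [0, 0, 0], [0, 0, 0]]' --delta_rot '[[0, 0, -0.028], [0, 0, -0.056], [0, 0, -0.084], [0, 0, -0.112], [0, 0, -0.14], [0, 0, -0.168], [0, 0, -0.19], [0, 0, -0.21]]'

```text
time: 51.95
tool_pos: [400.3, 334.9, 48.1]
tcp_rot: [3.141, 0.003, 2.949]
contact_force: [6.2, -3.0, -2.9]
grip_width: 13.8
finger_force: 30.0
```

Request:
send_rows --offset '[[0, 0, 0], [0, 0, 0], [0, 0, 0], [0, 0, 0], [0, 0, 0]]' --delta_rot '[[0, 0, -0.02], [0, 0, -0.035], [0, 0, -0.05], [0, 0, -0.06], [0, 0, -0.06]]'

```text
time: 52.58
tool_pos: [400.3, 335.2, 48.1]
tcp_rot: [-3.142, 0.004, -2.961]
contact_force: [6.6, -2.6, -3.0]
grip_width: 13.9
finger_force: 30.0
```

```bash
python3 - <<'E'
from h import *
np.set_printoptions(precision=2,suppress=True)
o=get_obs(); print(o["time"],o["tool_pos"],o["tcp_rot"],o["joint_positions"],o["moment"],o["contact_force"],o["tau"])
E
```

```text
52.575 [400.31 335.2   48.14] [-3.14  0.   -2.96] [ 0.55  0.55  1.75 -0.    0.83 -1.2 ] [-0.25 -1.09  0.05] [ 6.59 -2.62 -3.04] [  2.87 -47.42 -15.6    1.2    1.41  -0.23]
```

Request:
send_rows --offset '[[0, 0, 0], [0, 0, 0], [0, 0, 0], [0, 0, 0]]' --delta_rot '[[0, 0, -0.004], [0, 0, -0.008], [0, 0, -0.011], [0, 0, -0.011]]'

```text
time: 53.08
tool_pos: [400.3, 335.2, 48.1]
tcp_rot: [-3.141, 0.004, -2.893]
contact_force: [6.7, -1.0, -2.3]
grip_width: 14.1
finger_force: 30.0
```

```bash
python3 - <<'E'
from plant import get_obs
o=get_obs(); print(o["tcp_rot"],o["moment"],o["contact_force"],o["tau"][5])
E
```

```text
[-3.14140152  0.00373568 -2.89255541] [-0.20069559 -1.09730928 -0.01535017] [ 6.65139854 -1.01845271 -2.31121788] -0.044790973188355565
```

Request:
send_rows --offset '[[0, 0, 0], [0, 0, 0], [0, 0, 0], [0, 0, 0]]' --delta_rot '[[0, 0, -0.003], [0, 0, -0.006], [0, 0, -0.008], [0, 0, -0.008]]'

```text
time: 53.58
tool_pos: [400.3, 335.3, 48.1]
tcp_rot: [3.141, 0.004, -2.844]
contact_force: [6.8, -0.4, -2.7]
grip_width: 13.8
finger_force: 30.5
```

```bash
python3 - <<'E'
from plant import get_obs
o=get_obs(); print(o["tcp_rot"],o["moment"],o["contact_force"],o["tau"][5])
E
```

```text
[ 3.14145219  0.00368102 -2.84415049] [-0.19744273 -1.09250892 -0.64406768] [ 6.8459282  -0.44482916 -2.68762209] -0.7063363306224346
```

The torque is rising, so the stop is reached near 196°. I press slightly more, then release and rise.

Request:
send_rows --offset '[[0, 0, 0], [0, 0, 0], [0, 0, 0]]' --delta_rot '[[0, 0, -0.003], [0, 0, -0.006], [0, 0, -0.006]]'

```text
time: 53.95
tool_pos: [400.0, 335.3, 48.1]
tcp_rot: [3.142, 0.003, -2.807]
contact_force: [5.4, -1.1, -3.2]
grip_width: 14.3
finger_force: 31.1
```

```bash
python3 - <<'E'
from plant import get_obs
o=get_obs(); print(o["tcp_rot"],o["moment"],o["contact_force"],o["tau"][5])
E
```

```text
[ 3.14152643  0.00317368 -2.80652231] [-0.21552757 -0.9185378  -0.71612571] [ 5.43480216 -1.06786661 -3.23946861] -0.7821272313594818
```

Request:
send_rows --offset '[[0, 0, 0], [0, 0, 0], [0, 0, 0], [0, 0, -0.2], [0, 0, -0.6], [0, 0, -1.0], [0, 0, -1.0]]' --delta_rot '[[0, 0, 0], [0, 0, 0], [0, 0, 0], [0, 0, 0], [0, 0, 0], [0, 0, 0], [0, 0, 0]]' --grip 0.5

```text
time: 54.82
tool_pos: [400.0, 336.5, 171.7]
tcp_rot: [3.14, 0.008, -2.804]
contact_force: [-0.3, 1.0, -0.9]
grip_width: 46.1
finger_force: 0.0
```

Request:
send_rows --offset '[[0.3, 0, -0.3], [0.6, 0, -0.3], [0.8, 0, -0.3], [0.8, 0, -0.3], [0.8, 0, -0.3]]' --delta_rot '[[0, 0, 0], [0, 0, 0], [0, 0, 0], [0, 0, 0], [0, 0, 0]]'

```text
time: 55.45
tool_pos: [308.2, 303.7, 203.6]
tcp_rot: [-3.141, 0.0, -2.805]
contact_force: [0.3, 0.9, 1.3]
grip_width: 45.8
finger_force: 0.0
```

```bash
python3 - <<'E'
from h import *
np.set_printoptions(precision=1,suppress=True)
ims={}
for c in ("scene","side"):
    im=optics.capture(c); ims[c]=im
    for f in fits("lid1",c,"lidj",[(647,12),(607,144),(547,262)]): print(c,f)
    for f in fits("dish1",c,"dish",[(367,-199),(461,-121)]): print(c,f)
a=np.zeros((600,800,3),np.uint8)
a[:330,:600]=cv2.resize(ims["scene"][175:285,220:420,::-1],(600,330),interpolation=2)
a[330:600,:450]=cv2.resize(ims["side"][120:300,180:480,::-1],(450,270),interpolation=2)
u=proj("side",[399,335,60]).astype(int); a[330:600,460:800]=cv2.resize(ims["side"][u[1]-18:u[1]+18,u[0]-23:u[0]+22,::-1],(340,270),interpolation=2)
cv2.imwrite("pics/m11.png",a)
E
```

```text
scene (array([548.6, 261.3]), np.float64(0.865), 0.77, array([339., 231., 366., 247.]))
scene (array([607.7, 140. ]), np.float64(0.817), 0.7, array([294., 233., 320., 246.]))
scene (array([649.3,  13.1]), np.float64(0.949), 0.53, array([246., 224., 273., 247.]))
scene (array([ 463.7, -119.5]), np.float64(0.947), 0.67, array([236., 194., 266., 213.]))
scene (array([ 369.3, -198.8]), np.float64(0.923), 0.66, array([230., 173., 262., 192.]))
side (array([608.4, 145.8]), np.float64(0.928), 0.8, array([270., 160., 287., 180.]))
side (array([548. , 266.4]), np.float64(0.862), 0.69, array([242., 145., 261., 159.]))
side (array([ 367.6, -196.7]), np.float64(0.962), 0.96, array([235., 257., 269., 291.]))
side (array([ 462.6, -116. ]), np.float64(0.952), 0.66, array([256., 229., 291., 259.]))
```

View pics/m11.png

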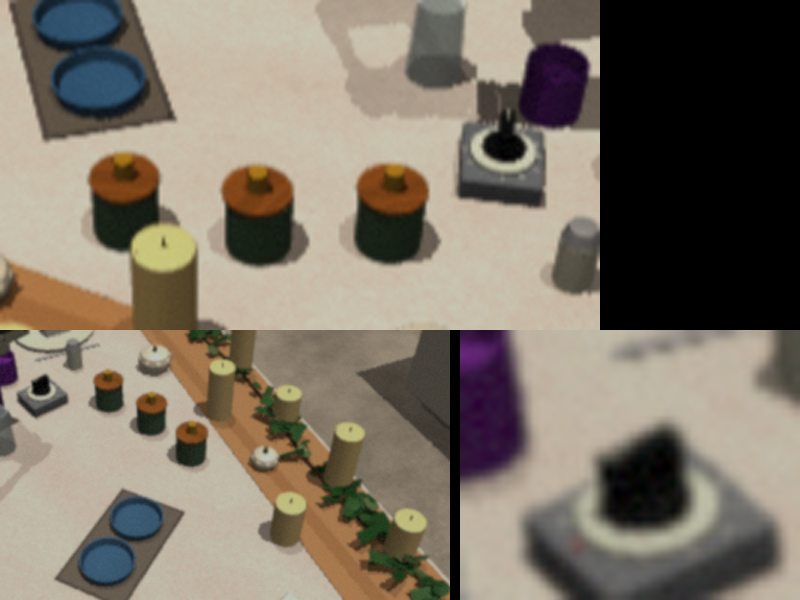

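The three lids sit level at (125,180), (258,190) and (392,190) in the mosaic, both dishes are on the mat, and the red tick shows at (577,545) in the inset. I check the pointer with one wrist view.

Request:
send_rows --offset '[[-0.4, 0, 0], [-0.8, 0, 0], [-1.0, 0, 0], [-1.0, 0, 0]]' --delta_rot '[[0, 0, 0], [0, 0, 0], [0, 0, 0], [0, 0, 0]]'

```text
time: 56.25
tool_pos: [422.2, 343.2, 203.1]
tcp_rot: [-3.141, -0.001, -2.806]
contact_force: [0.0, 0.2, 0.2]
grip_width: 46.0
finger_force: 0.0
```

Request:
send_rows --offset '[[-0.4, 0, 0], [-0.5, 0, 0], [-0.5, 0, 0], [-0.5, 0, 0], [-0.5, 0, 0]]' --delta_rot '[[0, 0, 0], [0, 0, 0], [0, 0, 0], [0, 0, 0], [0, 0, 0]]'

```text
time: 56.88
tool_pos: [476.7, 362.8, 204.3]
tcp_rot: [-3.142, 0.0, -2.804]
contact_force: [0.6, 0.8, -0.2]
grip_width: 46.1
finger_force: 0.0
```

```bash
python3 - <<'E'
from h import *
im=optics.capture("wrist"); c=proj("wrist",[398.5,335.2,74]); print(c); g=im.astype(int).sum(2)
x,y=map(int,c); x=np.clip(x,80,480); y=np.clip(y,55,365)
cv2.imwrite("pics/knob2.png",cv2.resize(im[y-55:y+55,x-80:x+80,::-1],(800,550),interpolation=2))
yy,xx=np.mgrid[:420,:560]; w=((g>350)&(np.hypot(xx-c[0],yy-c[1])<26)).astype(np.uint8); n,l,st,ce=cv2.connectedComponentsWithStats(w)
for i in range(1,n):
    if st[i,4]>8:
        W=np.array([plane("wrist",p,74)[:2] for p in np.argwhere(l==i)[:,::-1]],np.float32); v=cv2.fitLine(W,2,0,.01,.01).ravel()
        print(st[i],np.degrees(np.arctan2(v[1],v[0])),v[2:])
for r in finder.silhouettes("dimmer_box","wrist")[:1]:
    cs=max(cv2.findContours(r["region"].astype(np.uint8),0,1)[0],key=cv2.contourArea)
    print(cv2.minAreaRect(np.array([plane("wrist",p[0],30)[:2] for p in cs],np.float32)))
E
```

```text
[276.35997535  98.08886924]
[275  73   5  23  76] 15.489864 [388.13278 332.31552]
((399.915283203125, 335.8661804199219), (95.23377990722656, 85.20121002197266), 15.269773483276367)
```

View pics/knob2.png

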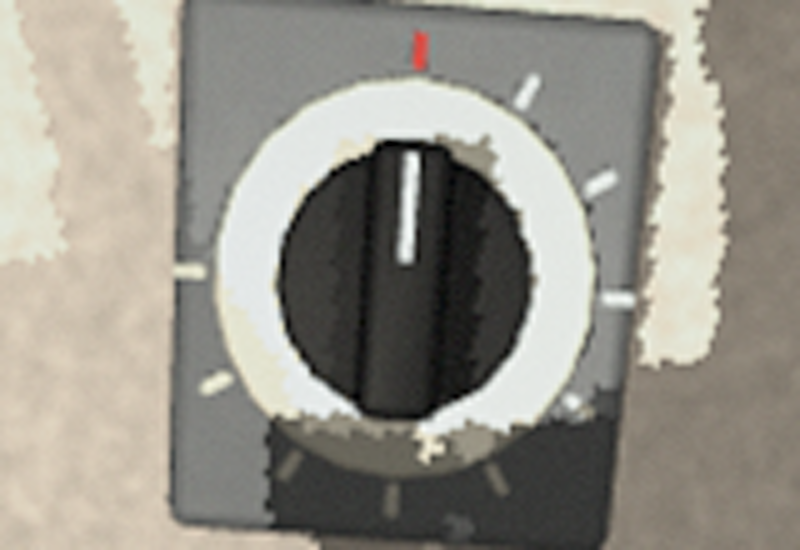

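The pointer at (410,205) crop px is aligned with the red tick at (421,50). It measures 15.5° against the box's 15.3°, so the knob is off. I hand in.

```bash
python3 -c "
from plant import ticket
print(ticket.close_job())"
```

```text
the job is handed in; nothing more can be done
None
```

All three jars are lidded level, both blue dishes stand side by side on the mat, the dimmer was turned to its off stop last, and the job is handed in (no verdict shown).

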